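# Load the sample drum and register it

### The job

Pull the metal lock plate up out of the narrow gap in the loader's housing (it blocks the plunger) and lay it flat in the white tray. Pack all the amber sample bottles that are on the bench into the loader's round drum, so that all stand upright side by side on its floor. When every bottle is in, push the loader's sprung plunger fully home for a moment and let it spring back; do not push aside or tip the other things on the bench.

Things in the scene. Friction and masses are not known exactly. Their poses are not given: they have to be found in the camera images.
- loader: fixed loader: a base plate 6 mm thick (150 mm along x, 270 mm along y, its middle at y = 55 mm) with a round open steel drum and, beside it, a beige plunger housing 80 mm (x) by 84 mm (y), middle at y = 140 mm, top 70 mm above the bench. Origin on the bench under the drum's centre, z up. Its -x side, with the plunger, faces the robot, turned up to 0.25 rad
- drum_floor (a point): centre of the drum's inner floor, 10 mm above the bench, axes as the loader's. The drum's inside radius is 67.5 mm, its wall 5 mm thick, its rim 58 mm above this floor. Seven bottles just fit: one in the centre and six round it, 44 to 46 mm from the centre, 60 degrees apart
- gap_mouth (a point): middle of the mouth of the vertical gap in the housing, on its top face, 70 mm above the bench, axes as the loader's. The gap runs along y: 10 mm wide (x), 74 mm long, and reaches down to the base plate
- plunger (a joint): how far the plunger is pushed in, m: 0 out, 0.025 fully home; it moves along the loader's +x (away from the robot) against a spring, about 2.5 N at first and 6.5 N fully home, and springs back when let go. With the lock plate in the gap it stops after about 3 mm
- plunger_face (a point): centre of the front face of the plunger's round grey head (38 mm across, 8 mm thick, facing the robot along the loader's -x), 42 mm above the bench, 42 mm in front of the housing when out; axes as the loader's
- lock_plate: loose aluminium plate 8 mm thick (its x), 60 mm wide (its y), 100 mm tall (its z), 85 to 170 g; origin at the middle of its lower edge. At the start it stands in the gap on the base plate with the top 36 mm exposed, 1 mm free play on each side; it must be drawn straight up about 65 mm to come clear
- plate_mid (a point): the middle of the lock plate, 50 mm up its z axis from its origin, axes as the plate's
- tray: fixed open white tray, outside 150 mm (x) by 170 mm (y), walls 4 mm thick and 26 mm high, floor 4 mm thick; origin under its centre on the bench; it may be turned up to 0.3 rad
- bottle0: amber glass sample bottle, all alike (5 to 7 are present, the rest absent): round body 42 mm in diameter and 55 mm high with a foot edge bevelled by 2 mm, then a slim round aluminium-capped neck 20 mm in diameter from 62 mm to the top at 96 mm; 100 to 165 g, heavy-based, stands on the bench. Origin at the centre of its foot, z up. Grip it by the neck
- bottle1: amber glass sample bottle, all alike (5 to 7 are present, the rest absent): round body 42 mm in diameter and 55 mm high with a foot edge bevelled by 2 mm, then a slim round aluminium-capped neck 20 mm in diameter from 62 mm to the top at 96 mm; 100 to 165 g, heavy-based, stands on the bench. Origin at the centre of its foot, z up. Grip it by the neck
- bottle2: amber glass sample bottle, all alike (5 to 7 are present, the rest absent): round body 42 mm in diameter and 55 mm high with a foot edge bevelled by 2 mm, then a slim round aluminium-capped neck 20 mm in diameter from 62 mm to the top at 96 mm; 100 to 165 g, heavy-based, stands on the bench. Origin at the centre of its foot, z up. Grip it by the neck
- bottle3: amber glass sample bottle, all alike (5 to 7 are present, the rest absent): round body 42 mm in diameter and 55 mm high with a foot edge bevelled by 2 mm, then a slim round aluminium-capped neck 20 mm in diameter from 62 mm to the top at 96 mm; 100 to 165 g, heavy-based, stands on the bench. Origin at the centre of its foot, z up. Grip it by the neck
- bottle4: amber glass sample bottle, all alike (5 to 7 are present, the rest absent): round body 42 mm in diameter and 55 mm high with a foot edge bevelled by 2 mm, then a slim round aluminium-capped neck 20 mm in diameter from 62 mm to the top at 96 mm; 100 to 165 g, heavy-based, stands on the bench. Origin at the centre of its foot, z up. Grip it by the neck
- bottle5: amber glass sample bottle, all alike (5 to 7 are present, the rest absent): round body 42 mm in diameter and 55 mm high with a foot edge bevelled by 2 mm, then a slim round aluminium-capped neck 20 mm in diameter from 62 mm to the top at 96 mm; 100 to 165 g, heavy-based, stands on the bench. Origin at the centre of its foot, z up. Grip it by the neck
- bottle6: amber glass sample bottle, all alike (5 to 7 are present, the rest absent): round body 42 mm in diameter and 55 mm high with a foot edge bevelled by 2 mm, then a slim round aluminium-capped neck 20 mm in diameter from 62 mm to the top at 96 mm; 100 to 165 g, heavy-based, stands on the bench. Origin at the centre of its foot, z up. Grip it by the neck
- solvent: clear bottle, 48 mm in diameter, 105 mm tall, with a blue cap; origin under its centre; leave alone
- septa_box: brown cardboard box 50 x 50 x 40 mm; origin under its centre; leave alone
- wrench: steel wrench 150 mm long lying on the bench; leave alone
- beaker: white cup 68 mm in diameter, 90 mm tall; leave alone
- jar: jar 70 mm in diameter, 75 mm tall; leave alone
- filter_box: white paper box 70 x 60 x 45 mm; leave alone
Things that resemble listed ones, but are neither listed nor needed, are in the scene too. Leave any green or turquoise look-alike of the bottle4 alone.

How it is judged:
On the way, in this order (a step that is already met when the one before it is completed fails the run):
1. the lock plate is out of the gap, its middle more than 100 mm aside from the gap's mouth (horizontal distance between plate_mid and gap_mouth above 0.1 m), for 0.1 s.
2. with all the bottles packed in the drum, the plunger is pushed fully home (more than 22 mm of its 25) for 0.1 s (horizontal distance between each of bottle0, bottle1, bottle2, bottle3, bottle4, bottle5, bottle6 and drum_floor below 0.05 m and z of each of bottle0, bottle1, bottle2, bottle3, bottle4, bottle5, bottle6 in the frame of drum_floor below 0.008 m and angle between each of bottle0, bottle1, bottle2, bottle3, bottle4, bottle5, bottle6's own z axis and vertical below 0.12 rad and value of joint plunger above 0.022 m), for 0.1 s.
At the end, for the whole second after the job is handed in: each bottle present stands in the drum, foot within 8 mm of its floor's height and 50 mm of its centre, tilt under 0.12 rad; the plate lies flat (0.2 rad) on the tray floor, its middle within 65 (x), 75 mm (y) of the tray's centre; all at rest; plunger under 4 mm in (horizontal distance between each of bottle0, bottle1, bottle2, bottle3, bottle4, bottle5, bottle6 and drum_floor below 0.05 m and z of each of bottle0, bottle1, bottle2, bottle3, bottle4, bottle5, bottle6 in the frame of drum_floor below 0.008 m and angle between each of bottle0, bottle1, bottle2, bottle3, bottle4, bottle5, bottle6's own z axis and vertical below 0.12 rad and x of plate_mid in the frame of tray between -0.065 and 0.065 m and y of plate_mid in the frame of tray between -0.075 and 0.075 m and z of plate_mid in the frame of tray below 0.025 m and (angle between lock_plate's own x axis and vertical below 0.2 rad or angle between lock_plate's own x axis and vertical above 2.94 rad) and value of joint plunger below 0.004 m and linear speed of each of lock_plate, bottle0, bottle1, bottle2, bottle3, bottle4, bottle5, bottle6 below 0.03 m/s); the robot touches nothing.
It fails at once if a bystander among or near the bottles (blue-capped bottle, cardboard box, jar) is pushed more than 60 mm from its place or tipped over (distance of any of solvent, septa_box, jar from where it was at the start of the episode above 0.06 m or angle between any of solvent, septa_box, jar's own z axis and vertical above 0.8 rad).
It fails at once if another bystander (wrench, cup, white box) is pushed more than 60 mm from its place or tipped over (distance of any of wrench, beaker, filter_box from where it was at the start of the episode above 0.06 m or angle between any of wrench, beaker, filter_box's own z axis and vertical above 0.8 rad).
Of bottle0, bottle1, bottle2, bottle3, bottle4, bottle5, bottle6 only 5 to 7 are there at a start; the rules pass over those that are not, and their reading is None.
At some moment in a run one of bottle0, bottle1, bottle2, bottle3, bottle4, bottle5, bottle6 may be knocked a few centimetres aside while the robot is not near it.
It also fails if it takes over 210 s, if anything falls off the work surface, if the arm or the gripper's body presses on something with over 40 N, if the wrist force passes 120 N, or if a joint passes its speed limit or range.

### The arm

A 7-joint arm with a two-finger parallel gripper is mounted at the origin on the work surface. World frame = base frame: x ahead of the robot, y to its left, z up, the work surface at z = 0. Lengths are in m, angles in rad, forces in N, time in s.
With the tool pointing down it reaches from about 0.35 to 0.9 m from the base axis. Payload 7.2 kg.
Tool frame: the origin (TCP) lies on the centre line of the jaws, within the pads' length; the fingertips stand env.finger_overhang ahead of it and the grasp point (between the pads) lies 6 mm ahead of it (env.finger_overhang is the distance from the TCP to the fingertips, in m); z points along the fingers, y is the line along which they close (so a half turn about z gives the same grasp; the last joint's range is limited). The gripper opens to 88 mm and grips with 3 to 60 N. Pads are 20 mm wide; open, the fingers measure 115 mm over their backs; the gripper's body (75 mm by 178 mm) begins 61 mm behind the grasp point.
Start: joints at [1.193, 0.411, -0.013, 1.596, 0.006, 1.134, -0.082], TCP at [0.191, -0.595, 0.248] pointing down, gripper open.
Joint ranges: [-2.95, 2.95], [-0.29, 1.99], [-1.47, 1.44], [0.14, 2.54], [-1.03, 4.17], [0.13, 1.85], [-2.86, 2.86]. Speed limits (rad/s): [2.39, 2.39, 3.01, 3.01, 3.14, 3.14, 3.14].

### API

Orientations are given as a 3x3 rotation matrix whose columns are the frame's x, y, z axes.
In Python, from bench import env gives the robot as it stands.
- The arm moves only by the tool jog_arm, never from a script. Its argument "moves" is a list of rows, each a list of 7 numbers: the finger opening in mm, from 0 to 87.8, then the shift along the world's x, y, z in fractions of the full range, 1 being 800 mm, then the turn, a rotation vector about the world's x, y, z in fractions of the full range, 1 being 4 rad. A call has 1 to 12 rows; each row is the pose to reach, as a shift and turn from the pose commanded when the call began; what a row does not reach only later rows make up. A row lasts 1/8 s, in which the tool goes at most 62.5 mm and 10.7 degrees, less where a joint would pass 70% of its speed; a pose out of reach is approached as far as the arm can. A call with a gripper value outside its range is refused whole. The fingers move at their own pace and stop on an object; "force" is the grip in N (left out, the last holds). Time passes only in rows, so rows that repeat a pose let the fingers close. It gives the time, the measured TCP pose, the force, the opening and the grip force at its end, in the units of the state.
- env.get_state(): the state, without advancing time (a new reading comes with each control period).
- env.read_camera(name): name is "scene" or "top" or "wrist"; returns a dict with "img" (480x640x3 uint8, blue, green, red), "range_z" (480x640 float32, m along the optical axis (not along the pixel's ray), 0 where there is no reading), "intrinsics" (3x3 intrinsics, pixels), "k1" (the pictures are not rectified: a ray, as slopes to the right and down, at radius r is drawn at 1 + k1 r^2 times it, then the intrinsics apply), "origin" and "orientation" of the camera in the world. Camera axes: x right, y down, z forward; pixel columns grow to the right and rows downward; lengths in m; the calibration is good to about 2 mm. A picture is of the moment at which its call begins.
- env.finish_job(): hands the job in; it is judged then, once.
Trained networks look in the newest picture that a camera, given by its name, has taken for a name from the list of things; names that differ only in an ending like _2 or _b are one class to them, and where a whole thing is asked for, a point or a joint stands for the part that bears it (a point fixed in the world has none). Each returns a list of dicts, best first, with "p" (0 to 1); they miss things now and then, are a little off and sometimes report something else, mostly with a low value. They report only what shows in the picture. A call takes as long as a camera call. They do not tell look-alikes from the thing itself.
- env.boxes_of(camera, thing): "xy" ([column, row] in pixels, amid what is visible of it).
- env.masks_of(camera, thing): "pixels" (480x640 bool, what is visible of it) and "xy" ([column, row] in pixels, amid what is visible of it).
- env.mark_of(camera, thing): "xy" ([column, row] in pixels: a listed point, or the origin of a listed thing).
The state is a dict: "t": time; "joint_positions": joint angles; "qvel": joint speeds; "joint_efforts": joint torques, N m; "ee_pos": TCP position; "tool_rot": TCP orientation; "wrist_force": force on the tool from outside, world axes, zero at the start; "ft_torque": the same for the moment, N m; "finger_gap": finger opening in m; "grip_force": force on a finger pad.
Only numpy, scipy, OpenCV 4.12 (cv2) and the standard library are available. Lean on these libraries where they do the work, as an engineer would, in place of code of your own. Each camera call takes 0.05 s, during which the arm holds its last target. There are 200 camera calls.

## Working session

There is one attempt and no reset: what is moved stays moved. The work goes in short steps, Python scripts to look and compute and a tool call to move; the robot and the scene stay as the last step left them, time stands still between calls to the robot, and variables do not carry over. Pictures are saved under pics/ and viewed, at most 14 in all, crops included, and the job is handed in when it is done.

Besides the shell and the picture viewer there is one more tool, called as name(argument=value, ...) on one line, values as JSON. jog_arm: Moves the arm, as the interface text tells. Its arguments: {"type":"object","properties":{"moves":{"type":"array","items":{"type":"array","items":{"type":"number"}}},"force":{"type":"number"}},"required":["moves"]}

```bash
ls; mkdir -p pics
cat > h.py <<'E'
from bench import env
import numpy as np, cv2
def ray(c,uv):
    K=c["intrinsics"];k=c["k1"]
    d=np.array([(uv[0]-K[0,2])/K[0,0],(uv[1]-K[1,2])/K[1,1]])
    s=d.copy()
    for _ in range(20): s=d/(1+k*(s@s))
    return s
def depth_pt(c,uv,z):
    s=ray(c,uv); return np.array(c["origin"])+np.array(c["orientation"])@(np.array([s[0],s[1],1])*z)
def plane_pt(c,uv,h):
    s=ray(c,uv); d=np.array(c["orientation"])@np.array([s[0],s[1],1]); o=np.array(c["origin"])
    return o+d*(h-o[2])/d[2]
def cloud(c):
    K=c["intrinsics"];k=c["k1"]
    v,u=np.mgrid[:480,:640]
    d=np.stack([(u-K[0,2])/K[0,0],(v-K[1,2])/K[1,1]],-1); s=d.copy()
    for _ in range(15): s=d/(1+k*(s**2).sum(-1,keepdims=True))
    z=c["range_z"][...,None]
    P=np.concatenate([s*z,z],-1)@np.array(c["orientation"]).T+np.array(c["origin"])
    P[c["range_z"]==0]=np.nan
    return P
E
python3 - <<'E'
from h import *
for n in ["scene","top","wrist"]:
    c=env.read_camera(n); cv2.imwrite(f"pics/{n}0.png",c["img"]); print(n,c["origin"],c["orientation"],c["intrinsics"],c["k1"])
    for t in ["bottle0","lock_plate","tray","loader","solvent","jar","plunger_face"]:
        print(t,[(np.round(b["xy"]).tolist(),round(b["p"],2)) for b in env.boxes_of(n,t)])
    for t in ["drum_floor","gap_mouth","plunger_face","plate_mid","tray"]:
        print("mark",t,[(np.round(b["xy"]).tolist(),round(b["p"],2)) for b in env.mark_of(n,t)])
print(env.finger_overhang, env.get_state())
E
```

```text
pics
scene [1.03616651 0.49870313 1.01571249] [[-7.08226494e-01  5.86012991e-01 -3.93705484e-01]
 [ 7.05985058e-01  5.87418125e-01 -3.95632461e-01]
 [-5.76024353e-04 -5.58147580e-01 -8.29741494e-01]] [[566.57102766   0.         318.76743608]
 [  0.         566.57102766 236.22226118]
 [  0.           0.           1.        ]] 0.031439669973958535
bottle0 [([212.0, 178.0], 0.92), ([276.0, 180.0], 0.88), ([243.0, 160.0], 0.85), ([214.0, 131.0], 0.81), ([302.0, 158.0], 0.8), ([322.0, 174.0], 0.75), ([276.0, 140.0], 0.67), ([337.0, 151.0], 0.63), ([189.0, 162.0], 0.6)]
lock_plate [([378.0, 268.0], 0.71)]
tray [([476.0, 318.0], 0.56)]
loader [([345.0, 263.0], 0.87)]
solvent [([242.0, 203.0], 0.89), ([380.0, 272.0], 0.25)]
jar [([348.0, 262.0], 0.69), ([179.0, 229.0], 0.64)]
plunger_face [([402.0, 260.0], 0.76)]
mark drum_floor [([333.0, 244.0], 0.78), ([301.0, 169.0], 0.26)]
mark gap_mouth [([377.0, 279.0], 0.74)]
mark plunger_face [([406.0, 256.0], 0.47)]
mark plate_mid [([377.0, 281.0], 0.81)]
mark tray [([477.0, 322.0], 0.64), ([417.0, 405.0], 0.64)]
top [0.53776452 0.05102364 0.9081580
[... 1589 characters left out ...]
843]), 'qvel': array([ 0.00090965,  0.00066662, -0.0005542 , -0.00047501,  0.00168264,
       -0.0021247 , -0.00101474]), 'joint_efforts': array([ 9.45075408e-05, -5.87718058e+01,  6.40816335e-01, -2.91382992e+01,
       -5.37622743e-02,  1.04020379e-02,  3.95647589e-05]), 'ee_pos': array([ 0.19056256, -0.5952561 ,  0.24765127]), 'tool_rot': array([[ 9.52380169e-01,  3.04913123e-01,  2.24355636e-05],
       [ 3.04913124e-01, -9.52380168e-01, -4.87801954e-05],
       [ 6.49346407e-06,  5.32981886e-05, -9.99999999e-01]]), 'wrist_force': array([ 0.78209332, -0.37781249,  0.98707227]), 'ft_torque': array([0.017543  , 0.02061619, 0.00533863]), 'grip_force': 0.0, 'finger_gap': 0.08769926347433313}
```

View pics/top0.png

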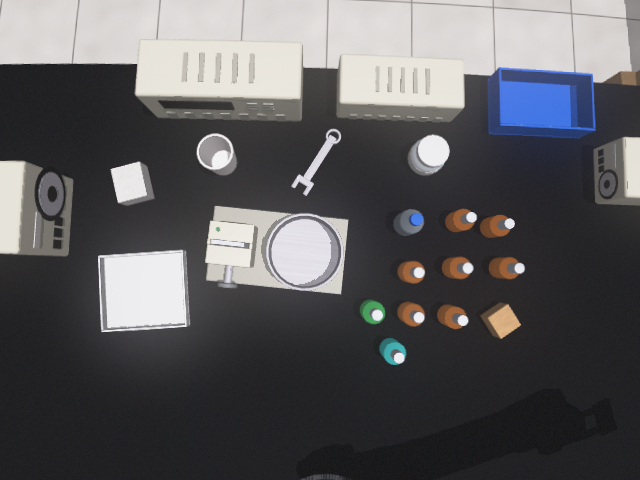

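View pics/scene0.png

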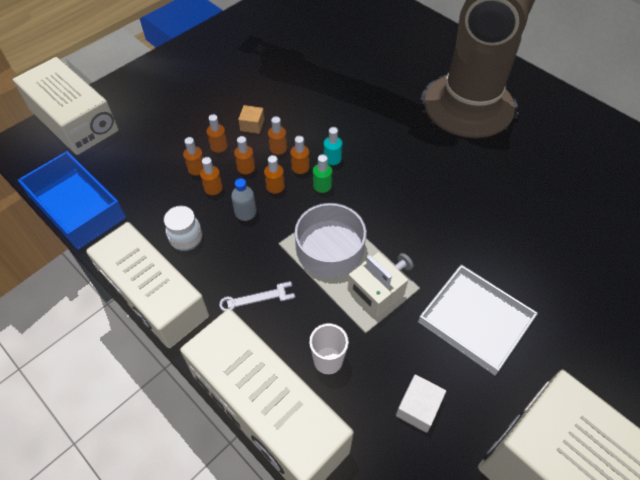

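```bash
cat > meas.py <<'E'
from h import *
from scipy.ndimage import label
def clusters(c,zlo,zhi,box,minn=4):
    P=cloud(c); m=(P[...,2]>zlo)&(P[...,2]<zhi)&(P[...,0]>box[0])&(P[...,0]<box[1])&(P[...,1]>box[2])&(P[...,1]<box[3])
    L,n=label(m,np.ones((3,3)))
    for i in range(1,n+1):
        q=L==i
        if q.sum()<minn: continue
        v,u=np.nonzero(q); yield P[q],u,v,c["img"][q].mean(0)
def circ(XY):
    A=np.c_[2*XY,np.ones(len(XY))]; s=np.linalg.lstsq(A,(XY**2).sum(1),rcond=None)[0]
    return s[:2],np.sqrt(s[2]+s[:2]@s[:2])
E
python3 - <<'E'
from meas import *
for n in ["top","scene"]:
    c=env.read_camera(n); print(n)
    for P,u,v,col in clusters(c,.085,.115,(.2,.75,-.6,-.05)):
        ctr=(P.min(0)+P.max(0))/2
        print(len(P),np.round(P.mean(0)*1e3,1),np.round(ctr*1e3,1),np.round(np.ptp(P,0)*1e3),(round(u.mean()),round(v.mean())),col.round())
    # rim
    P=cloud(c); b=env.masks_of(n,"drum_floor")
    m=(abs(P[...,2]-.068)<.006)&(abs(P[...,0]-.5)<.14)&(abs(P[...,1]-.075)<.1)
    X=P[m][:,:2]
    for _ in range(8):
        ctr,r=circ(X); d=np.abs(np.hypot(*(X-ctr).T)-r); X=X[d<max(.005,np.percentile(d,90) if _<4 else 0)]
    print("rim",ctr,r,len(X),np.nanmedian(P[m][:,2]))
    for t in ["housing"]:
        m=(abs(P[...,2]-.070)<.006)&(P[...,0]>.4)&(P[...,0]<.65)&(P[...,1]>.15)&(P[...,1]<.3)
        Q=P[m][:,:2].astype(np.float32); print(t,m.sum(),cv2.minAreaRect(Q*1000))
    m=(P[...,2]>.085)&(P[...,0]>.4)&(P[...,0]<.65)&(P[...,1]>.12)&(P[...,1]<.3)
    Q=P[m]; print("plate",len(Q),cv2.minAreaRect((Q[:,:2]*1000).astype(np.float32)), np.percentile(Q[:,2],[5,50,95]), Q.mean(0))
    m=(P[...,2]>.016)&(P[...,2]<.04)&(P[...,0]>.25)&(P[...,0]<.62)&(P[...,1]>.28)&(P[...,1]<.56)
    L,k=label(m); sz=np.bincount(L.ravel()); sz[0]=0; q=L==sz.argmax()
    print("tray",q.sum(),cv2.minAreaRect((P[q][:,:2]*1000).astype(np.float32)))
E
```

```text
top
752 [ 714.3 -560.6   98. ] [ 714.8 -564.6   95. ] [70. 39. 20.] (629, 179) [181. 189. 193.]
99 [ 631.6 -244.9   95.5] [ 631.9 -245.9   92.8] [19. 18. 14.] (470, 217) [212. 206. 205.]
158 [ 623.6 -141.6  103.1] [ 624.  -142.8   97.4] [22. 21. 25.] (415, 219) [201. 115.  73.]
119 [ 622.2 -316.7   95.3] [ 622.8 -318.3   92.8] [19. 22. 16.] (508, 223) [194. 188. 187.]
106 [ 538.3 -238.8   95.4] [ 538.1 -240.    92.3] [18. 18. 15.] (466, 268) [211. 206. 207.]
107 [ 541.2 -335.4   95.1] [ 541.2 -336.6   92.2] [17. 18. 14.] (518, 267) [201. 196. 195.]
95 [ 528.5 -149.1   96. ] [ 528.8 -150.1   93.7] [18. 17. 13.] (418, 272) [226. 222. 222.]
106 [450.3 -75.4  96.5] [450.1 -75.8  93.3] [18. 20. 15.] (377, 315) [226. 224. 219.]
112 [ 449.1 -149.7   95.9] [ 448.6 -150.3   93.1] [20. 19. 16.] (418, 316) [210. 206. 207.]
111 [ 444.3 -230.3   95.7] [ 444.4 -231.2   93. ] [19. 19. 15.] (461, 320) [209. 204. 204.]
111 [ 375.9 -115.6   95.9] [ 375.  -116.6   93.3] [20. 21. 16.] (398, 357) [215. 210. 206.]
rim [0.56394496 0.07942598] 0.08757569516575116 378 0.06948487011905241
housing 1748 ((572.0
[... 1158 characters left out ...]
[21. 20. 14.] (272, 160) [188. 177. 174.]
77 [ 634.4 -246.4   94.4] [ 633.2 -248.1   92.4] [21. 21. 14.] (206, 162) [185. 175. 173.]
134 [ 628.1 -142.2  100.4] [ 627.1 -144.9   96.6] [23. 25. 23.] (240, 186) [182.  92.  41.]
rim [0.56539017 0.07881624] 0.08804681466354268 276 0.06778646124357501
housing 1290 ((555.9864501953125, 195.45294189453125), (85.70367431640625, 116.87102508544922), 85.88130187988281)
plate 261 ((573.32666015625, 191.79405212402344), (61.0926399230957, 10.530978202819824), 86.79194641113281) [0.08656933 0.10253901 0.1079285 ] [0.57506028 0.19359777 0.09979327]
tray 1064 ((477.46630859375, 370.2055358886719), (153.42709350585938, 170.28443908691406), 5.690991401672363)
```

The manual's scale: shifts go in shares of 800 mm and turns go in shares of 4 rad. Converting my numbers, 725 mm / 800 = 0.9063, 375 mm / 800 = 0.4688, 1.187 rad / 4 = 0.2968.

jog_arm(moves=[[87,0.4688,0.9063,0,0,0,0.2968],[87,0.4688,0.9063,0,0,0,0.2968],[87,0.4688,0.9063,0,0,0,0.2968],[87,0.4688,0.9063,0,0,0,0.2968],[87,0.4688,0.9063,0,0,0,0.2968],[87,0.4688,0.9063,0,0,0,0.2968],[87,0.4688,0.9063,0,0,0,0.2968],[87,0.4688,0.9063,0,0,0,0.2968],[87,0.4688,0.9063,0,0,0,0.2968],[87,0.4688,0.9063,0,0,0,0.2968],[87,0.4688,0.9063,0,0,0,0.2968],[87,0.4688,0.9063,0,0,0,0.2968]])

```text
t: 3.65
ee_pos: [0.536, 0.0725, 0.2479]
tool_rot: [[0.075, 0.997, 0.001], [0.997, -0.075, -0.0], [-0.0, 0.001, -1.0]]
wrist_force: [1.2, -0.5, 1.4]
finger_gap: 0.0872
grip_force: 0.0
```

To row units: 65 mm / 800 = 0.0813, 8 mm / 800 = 0.01.

jog_arm(moves=[[87,0.01,0.0813,0,0,0,0],[87,0.01,0.0813,0,0,0,0],[87,0.01,0.0813,0,0,0,0],[87,0.01,0.0813,0,0,0,0]])

```text
t: 4.15
ee_pos: [0.5433, 0.1339, 0.2476]
tool_rot: [[0.076, 0.997, 0.0], [0.997, -0.076, -0.001], [-0.001, 0.0, -1.0]]
wrist_force: [0.0, -0.7, -0.4]
finger_gap: 0.087
grip_force: 0.0
```

```bash
cat > drum.py <<'E'
from meas import *
def rim(c,g=(.5615,.058)):
    P=cloud(c); g=np.array(g)
    m=(abs(P[...,2]-.068)<.005)&(abs(np.hypot(P[...,0]-g[0],P[...,1]-g[1])-.070)<.008)
    X=P[m]; 
    for _ in range(10):
        ctr,r=circ(X[:,:2]); d=np.abs(np.hypot(*(X[:,:2]-ctr).T)-r); X=X[d<.004]
    a=np.degrees(np.arctan2(*(X[:,:2]-ctr).T[::-1])); 
    return ctr*1e3,r*1e3,len(X),np.median(X[:,2])*1e3,np.histogram(a,12,(-180,180))[0]
def plate(c):
    P=cloud(c)
    m=(P[...,2]>.098)&(P[...,0]>.5)&(P[...,0]<.65)&(P[...,1]>.14)&(P[...,1]<.25)
    Q=P[m]; return len(Q),cv2.minAreaRect((Q[:,:2]*1000).astype(np.float32)),np.percentile(Q[:,2],[5,50,95])*1e3
E
python3 - <<'E'
from drum import *
for n in ["top","scene","wrist"]:
    c=env.read_camera(n); print(n,rim(c),plate(c))
    if n=="wrist": cv2.imwrite("pics/w1.png",c["img"]); print([(np.round(b["xy"]).tolist(),round(b["p"],2)) for b in env.mark_of(n,"plate_mid")])
E
```

```text
top (array([561.2368464 ,  57.34796046]), np.float64(69.56887728958789), 534, np.float64(68.52908880504526), array([58, 57, 52, 51, 55, 56, 56, 57, 19,  0, 17, 56])) (6822, ((566.2351684570312, 167.99819946289062), (132.43942260742188, 55.985130310058594), 0.008770424872636795), array([606.96180076, 625.67748152, 641.30846431]))
scene (array([563.3934705,  55.3071536]), np.float64(69.60179961743181), 536, np.float64(67.09154748337359), array([19, 51, 44, 43, 38, 47, 57, 66, 53, 45, 41, 32])) (9100, ((567.3126220703125, 181.24578857421875), (82.43497467041016, 134.4540557861328), 89.90032958984375), array([318.20639197, 521.24803193, 619.64167432]))
wrist (array([561.33648059,  55.7637041 ]), np.float64(69.31607465210541), 1949, np.float64(68.4853306304053), array([180, 196, 138, 155, 203,  28,  89, 177, 215, 212, 193, 163])) (63929, ((562.9741821289062, 180.79849243164062), (81.44377136230469, 125.8792495727539), 89.83049011230469), array([310.88583489, 330.42973469, 345.90230071]))
[([348.0, 152.0], 0.95)]
```

View pics/w1.png

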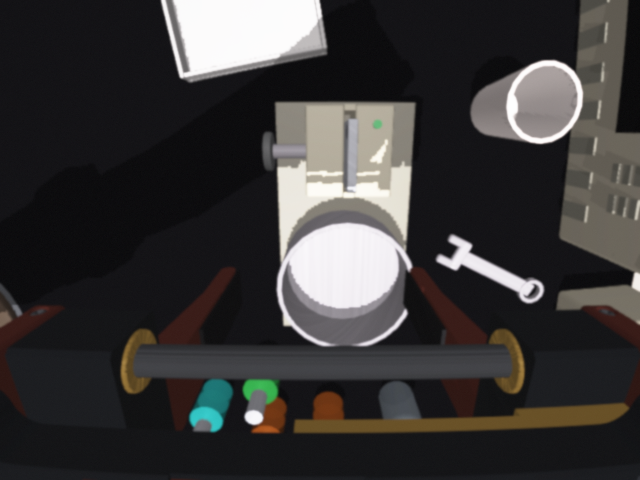

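```bash
sed -i 's/m=(P\[...,2\]>.098)/m=(P[...,2]>.1)\&(P[...,2]<.112)/' drum.py
python3 - <<'E'
from drum import *
c=env.read_camera("wrist"); print(plate(c)); P=cloud(c)
m=(abs(P[...,2]-.070)<.004)&(P[...,0]>.5)&(P[...,0]<.65)&(P[...,1]>.15)&(P[...,1]<.26)
print(cv2.minAreaRect((P[m][:,:2]*1000).astype(np.float32)))
m=(P[...,2]>.016)&(P[...,2]<.04)&(P[...,0]>.25)&(P[...,0]<.62)&(P[...,1]>.28)&(P[...,1]<.5)
print("tray",cv2.minAreaRect((P[m][:,:2]*1000).astype(np.float32)))
print(env.get_state()["ee_pos"])
E
```

```text
(751, ((572.0784912109375, 191.72323608398438), (59.04035949707031, 8.305767059326172), 85.2298355102539), array([105.29670975, 106.90225909, 108.20839991]))
((572.3347778320312, 194.00692749023438), (83.98767852783203, 80.23077392578125), 85.76235961914062)
tray ((481.2893371582031, 323.1719970703125), (150.7005157470703, 75.72613525390625), 5.4301371574401855)
[0.54324289 0.1348787  0.24782306]
```

To row units: -148 mm / 800 = -0.185, -130 mm / 800 = -0.1625.

jog_arm(moves=[[40,0.0363,0.0725,0,0,0,0],[40,0.0363,0.0725,-0.075,0,0,0],[40,0.0363,0.0725,-0.125,0,0,0],[40,0.0363,0.0725,-0.1625,0,0,0],[40,0.0363,0.0725,-0.185,0,0,0],[40,0.0363,0.0725,-0.185,0,0,0],[20,0.0363,0.0725,-0.185,0,0,0],[4,0.0363,0.0725,-0.185,0,0,0],[4,0.0363,0.0725,-0.185,0,0,0],[4,0.0363,0.0725,-0.185,0,0,0],[4,0.0363,0.0725,-0.185,0,0,0]], force=45)

```text
t: 5.78
ee_pos: [0.5725, 0.194, 0.1003]
tool_rot: [[0.074, 0.997, 0.001], [0.997, -0.074, 0.0], [0.0, 0.001, -1.0]]
wrist_force: [0.5, -1.1, 5.5]
finger_gap: 0.008
grip_force: 45.0
```

jog_arm(moves=[[4,0,0,0.0188,0,0,0],[4,0,0,0.0375,0,0,0],[4,0,0,0.0625,0,0,0],[4,0,0,0.0938,0,0,0],[4,0,0,0.1375,0,0,0],[4,0,0,0.1375,0,0,0]])

```text
t: 6.52
ee_pos: [0.5733, 0.1949, 0.2134]
tool_rot: [[0.074, 0.997, 0.005], [0.997, -0.074, 0.002], [0.002, 0.005, -1.0]]
wrist_force: [0.3, 1.1, -2.5]
finger_gap: 0.0075
grip_force: 45.0
```

Run:
```python
from scipy.spatial.transform import Rotation as R
import numpy as np
p=np.radians(5.3)
print((R.from_rotvec(-np.pi/4*np.array([-np.sin(p),np.cos(p),0]))*R.from_rotvec([0,0,.167])).as_rotvec())
```

```text
[ 0.00707829 -0.78624125  0.15831818]
```

To row units: 175 mm / 800 = 0.2188, -118 mm / 800 = -0.1475, -0.786 rad / 4 = -0.1965.

jog_arm(moves=[[4,-0.05,0.0725,0,0,-0.025,0.005],[4,-0.1,0.145,0,0,-0.0625,0.015],[4,-0.1475,0.2188,0,0.0018,-0.1965,0.0395],[4,-0.1475,0.2188,0,0.0018,-0.1965,0.0395],[4,-0.1475,0.2188,0,0.0018,-0.1965,0.0395],[4,-0.1475,0.2188,0,0.0018,-0.1965,0.0395],[4,-0.1475,0.2188,-0.075,0.0018,-0.1965,0.0395],[4,-0.1475,0.2188,-0.1375,0.0018,-0.1965,0.0395],[4,-0.1475,0.2188,-0.1563,0.0018,-0.1965,0.0395],[4,-0.1475,0.2188,-0.1625,0.0018,-0.1965,0.0395],[4,-0.1475,0.2188,-0.1625,0.0018,-0.1965,0.0395]])

```text
t: 7.9
ee_pos: [0.454, 0.3689, 0.0797]
tool_rot: [[-0.092, 0.705, 0.704], [0.996, 0.066, 0.065], [-0.0, 0.707, -0.708]]
wrist_force: [0.8, -0.3, -1.9]
finger_gap: 0.0078
grip_force: 45.0
```

To row units: 130 mm / 800 = 0.1625, -80 mm / 800 = -0.1.

jog_arm(moves=[[4,0,0,-0.0063,0,0,0],[12,0,0,-0.0063,0,0,0],[24,0,0,-0.0063,0,0,0],[24,-0.0225,-0.0025,0.0163,0,0,0],[24,-0.0475,-0.005,0.0413,0,0,0],[24,-0.075,-0.0075,0.0688,0,0,0],[24,-0.1,-0.01,0.1,0,0,0],[24,-0.1,-0.01,0.1625,0,0,0]])

```text
t: 8.9
ee_pos: [0.3725, 0.3607, 0.2096]
tool_rot: [[-0.095, 0.705, 0.703], [0.995, 0.069, 0.065], [-0.003, 0.706, -0.709]]
wrist_force: [0.4, 0.5, 0.5]
finger_gap: 0.0241
grip_force: 0.0
```

Run:
```python
from drum import *
c=env.read_camera("scene"); cv2.imwrite("pics/s2.png",c["img"][150:450,180:580])
c=env.read_camera("top"); P=cloud(c)
m=(abs(P[...,0]-.477)<.06)&(abs(P[...,1]-.372)<.07); print(np.percentile(P[m][:,2],[2,10,50,80,95,99])*1e3)
m&=(P[...,2]>.008); print(cv2.minAreaRect((P[m][:,:2]*1000).astype(np.float32)))
```

```text
[ 2.28120359  3.65603792  6.47925536 12.96250439 14.91256103 16.08763268]
((477.0011901855469, 369.431396484375), (119.5476303100586, 134.70281982421875), 0.11723736673593521)
```

View pics/s2.png

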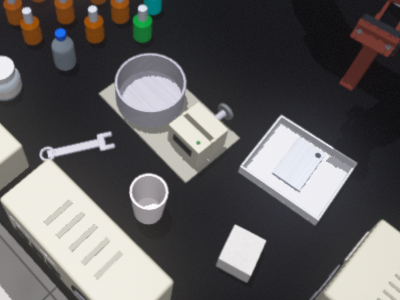

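To row units: -650 mm / 800 = -0.8125, -540 mm / 800 = -0.675, 0.786 rad / 4 = 0.1965.

jog_arm(moves=[[44,0.0375,-0.0125,0.075,-0.0018,0.1965,-0.0395],[44,0.0625,-0.075,0.075,-0.0018,0.1965,-0.0395],[44,0.0875,-0.15,0.075,-0.0018,0.1965,-0.0395],[44,0.1125,-0.225,0.075,-0.0018,0.1965,-0.0395],[44,0.125,-0.3,0.075,-0.0018,0.1965,-0.0395],[44,0.1375,-0.375,0.075,-0.0018,0.1965,-0.0395],[44,0.15,-0.45,0.075,-0.0018,0.1965,-0.0395],[44,0.1625,-0.525,0.075,-0.0018,0.1965,-0.0395],[44,0.175,-0.6,0.075,-0.0018,0.1965,-0.0395],[44,0.1875,-0.675,0.075,-0.0018,0.1965,-0.0395],[44,0.1975,-0.75,0.075,-0.0018,0.1965,-0.0395],[44,0.1975,-0.8125,0.075,-0.0018,0.1965,-0.0395]])

```text
t: 10.5
ee_pos: [0.5247, -0.2203, 0.269]
tool_rot: [[0.074, 0.997, -0.001], [0.997, -0.074, -0.001], [-0.001, -0.001, -1.0]]
wrist_force: [0.8, -0.3, 0.4]
finger_gap: 0.0436
grip_force: 0.0
```

To row units: -40 mm / 800 = -0.05.

jog_arm(moves=[[44,0,-0.05,0,0,0,0],[44,0,-0.05,0,0,0,0],[44,0,-0.05,0,0,0,0]])

```text
t: 10.88
ee_pos: [0.5248, -0.2574, 0.2689]
tool_rot: [[0.074, 0.997, -0.001], [0.997, -0.074, 0.001], [0.001, -0.001, -1.0]]
wrist_force: [-0.1, 0.7, -0.4]
finger_gap: 0.0437
grip_force: 0.0
```

```bash
cat > bot.py <<'E'
from drum import *
def caps(n):
    c=env.read_camera(n); out=[]
    for P,u,v,col in clusters(c,.088,.115,(.3,.72,-.45,-.03)):
        Q=P[P[:,2]>np.percentile(P[:,2],60)-.004]
        out.append([len(Q),*((Q.min(0)+Q.max(0))/2*1e3).round(1),*(np.ptp(Q,0)*1e3).round(),round(u.mean()),round(v.mean())])
    return c,sorted(out,key=lambda r:(r[2]))
E
python3 - <<'E'
from bot import *
for n in ["top","scene","wrist"]:
    c,o=caps(n); print(n); [print(*r) for r in o]
cv2.imwrite("pics/w3.png",c["img"]); print([(np.round(b["xy"]).tolist(),round(b["p"],2)) for b in env.boxes_of(n,"bottle0")]); s=env.get_state();print(s["ee_pos"],s["tool_rot"])
E
```

```text
top
81 540.3 -336.5 96.2 15.0 18.0 7.0 518 268
99 622.8 -318.8 96.8 19.0 21.0 8.0 508 223
84 631.8 -246.3 96.9 18.0 17.0 8.0 470 217
88 538.2 -240.2 96.6 18.0 19.0 7.0 467 268
98 444.0 -231.1 96.4 18.0 19.0 6.0 462 320
100 448.6 -150.4 96.4 20.0 19.0 6.0 418 316
86 528.8 -150.1 96.7 18.0 17.0 8.0 418 272
128 624.3 -142.8 105.3 22.0 22.0 7.0 416 219
98 375.0 -116.7 97.4 20.0 20.0 8.0 398 357
97 450.1 -76.3 96.7 18.0 18.0 6.0 377 315
scene
56 541.2 -340.0 97.0 20.0 22.0 8.0 213 118
58 622.9 -320.6 97.0 20.0 21.0 8.0 189 141
60 633.9 -247.6 96.2 20.0 20.0 8.0 206 162
53 540.9 -243.2 96.0 20.0 20.0 7.0 241 141
55 446.3 -234.8 95.1 19.0 21.0 7.0 275 121
55 450.6 -154.5 96.4 20.0 20.0 9.0 299 141
59 530.5 -152.4 96.0 20.0 22.0 8.0 272 160
85 626.4 -144.9 105.3 22.0 22.0 9.0 240 185
49 376.9 -119.0 96.0 20.0 20.0 7.0 332 132
58 453.3 -77.8 96.0 21.0 21.0 8.0 322 159
wrist
289 541.2 -340.3 95.9 19.0 20.0 6.0 344 295
302 622.0 -321.5 96.2 19.0 20.0 6.0 422 273
342 631.7 -249.2 96.2 19.0 19.0 6.0 433 203
334 539.2 -243.1 96.3 19.0 19.0 6.0 336 203
350 444.5 -234.5 96.0 20.0 19.0 6.0 237 202
417 448.1 -154.2 96.1 20.0 19.0 6.0 229 114
405 528.9 -153.8 97.2 19.0 19.0 4.0 318 105
606 624.1 -145.6 105.4 22.0 23.0 6.0 428 88
432 375.3 -120.2 96.2 21.0 20.0 6.0 144 81
487 450.5 -79.1 96.5 20.0 20.0 6.0 220 22
[([345.0, 275.0], 0.98), ([319.0, 110.0], 0.92), ([242.0, 116.0], 0.86), ([167.0, 88.0], 0.82), ([416.0, 192.0], 0.69), ([408.0, 255.0], 0.62), ([333.0, 193.0], 0.6), ([252.0, 195.0], 0.57)]
[ 0.52533401 -0.25675436  0.26951007] [[ 7.19472837e-02  9.97408435e-01  5.60021546e-05]
 [ 9.97408412e-01 -7.19472942e-02  2.16279544e-04]
 [ 2.19748245e-04  4.02962944e-05 -9.99999975e-01]]
```

View pics/w3.png

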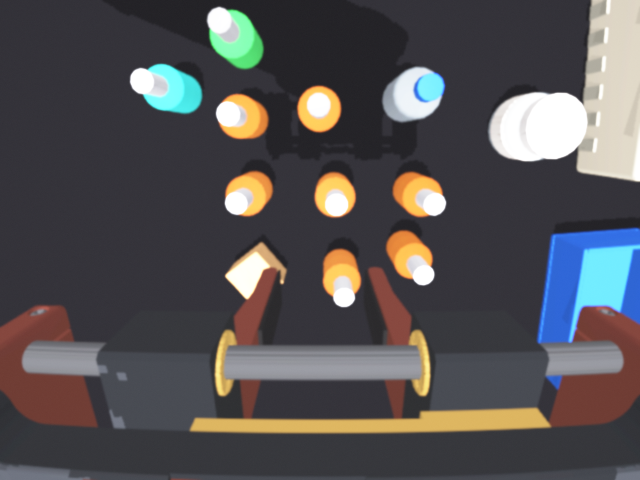

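jog_arm(moves=[[44,0.005,0.0688,-0.05,0,0,0],[44,0.005,0.13,-0.1,0,0,0],[44,0.005,0.13,-0.15,0,0,0],[44,0.005,0.13,-0.1875,0,0,0],[44,0.005,0.13,-0.22,0,0,0],[44,0.005,0.13,-0.22,0,0,0],[30,0.005,0.13,-0.22,0,0,0],[15,0.005,0.13,-0.22,0,0,0],[15,0.005,0.13,-0.22,0,0,0],[15,0.005,0.13,-0.22,0,0,0]], force=30)

```text
t: 12.32
ee_pos: [0.5296, -0.1543, 0.0944]
tool_rot: [[0.074, 0.997, 0.002], [0.997, -0.074, -0.0], [-0.0, 0.002, -1.0]]
wrist_force: [-1.9, 1.2, 6.2]
finger_gap: 0.0196
grip_force: 30.0
```

To row units: 125 mm / 800 = 0.1563, 80 mm / 800 = 0.1.

jog_arm(moves=[[15,0,0,0.0375,0,0,0],[15,0,0,0.1,0,0,0],[15,0,0,0.1563,0,0,0],[15,0,0,0.1563,0,0,0]])

```text
t: 12.82
ee_pos: [0.5309, -0.1546, 0.222]
tool_rot: [[0.074, 0.997, 0.007], [0.997, -0.074, -0.001], [-0.001, 0.007, -1.0]]
wrist_force: [-0.4, 0.2, -2.1]
finger_gap: 0.0193
grip_force: 30.0
```

```bash
cat > hand.py <<'E'
from drum import *
def hand():
    s=env.get_state(); p=s["ee_pos"]; c=env.read_camera("wrist"); P=cloud(c)
    m=(abs(P[...,0]-p[0])<.03)&(abs(P[...,1]-p[1])<.025)&(abs(P[...,2]-p[2]-.003)<.012)
    L,k=label(m); 
    for i in range(1,k+1):
        if (L==i).sum()>30:
            Q=P[L==i]; d=(Q-p)@np.array(s["tool_rot"]); v,u=np.nonzero(L==i)
            print((L==i).sum(),"tool-frame mid",((d.min(0)+d.max(0))/2*1e3).round(1),(np.ptp(d,0)*1e3).round(1),u.mean().round(),v.mean().round(),c["img"][L==i].mean(0).round())
    return c
E
python3 - <<'E'
from hand import *
c=hand(); cv2.imwrite("pics/w4.png",c["img"]); print(env.get_state()["ee_pos"])
E
```

```text
2983 tool-frame mid [-0.  -0.4 -3. ] [22.4 41.  24.1] 323.0 299.0 [157. 157. 172.]
[ 0.52965893 -0.15432137  0.21970824]
```

View pics/w4.png

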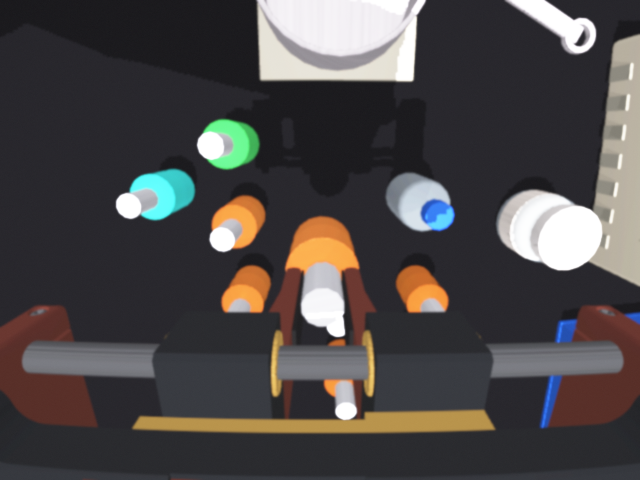

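```bash
cat > hand.py <<'E'
from drum import *
def hand():
    s=env.get_state(); p=s["ee_pos"]; c=env.read_camera("wrist"); P=cloud(c)
    d=(P-p)@np.array(s["tool_rot"])*1e3
    m=(abs(d[...,1])<9.5)&(abs(d[...,0])<25)&(d[...,2]<4)&(d[...,2]>-14)&(c["img"].min(-1)>120)
    q=d[m]; z0=np.percentile(q[:,2],5); q=q[q[:,2]<z0+3]
    print("cap tool-frame",len(q),"x %.1f..%.1f mid %.1f mean %.1f"%(*np.percentile(q[:,0],[1,99]),np.percentile(q[:,0],[1,99]).mean(),q[:,0].mean()),"y",np.percentile(q[:,1],[1,99]).round(1),"topz",z0.round(1),"p",(p*1e3).round(1))
    return c
E
python3 -c "
from hand import *
hand()"
```

```text
cap tool-frame 1351 x -8.2..10.6 mid 1.2 mean 1.5 y [-9.2  9.3] topz -3.5 p [ 529.7 -154.3  219.7]
```

jog_arm(moves=[[15,0.01,0.075,0,0,0,0],[15,0.02,0.15,0,0,0,0],[15,0.03,0.225,0,0,0,0],[15,0.04,0.2938,0,0,0,0],[15,0.0438,0.3169,0,0,0,0],[15,0.0438,0.3169,0,0,0,0],[15,0.0438,0.3169,0,0,0,0],[15,0.0438,0.3169,-0.0375,0,0,0],[15,0.0438,0.3169,-0.0375,0,0,0],[15,0.0438,0.3169,-0.0375,0,0,0]])

```text
t: 14.18
ee_pos: [0.5644, 0.0982, 0.1891]
tool_rot: [[0.076, 0.997, 0.0], [0.997, -0.076, -0.0], [-0.0, 0.0, -1.0]]
wrist_force: [0.7, 0.1, -0.5]
finger_gap: 0.0193
grip_force: 30.0
```

```bash
python3 -c "
from hand import *
c=hand(); print(rim(c)); print(rim(env.read_camera('top')))"
```

```text
cap tool-frame 1326 x -8.0..10.4 mid 1.2 mean 1.6 y [-9.2  8.5] topz -3.5 p [564.4  98.2 189.1]
(array([561.44329909,  56.09815781]), np.float64(68.90259461478453), 2200, np.float64(68.63857653140143), array([193,   0,   0,   0,   2, 279, 258, 288, 326, 315, 268, 271]))
(array([561.3849667 ,  56.76756586]), np.float64(69.04387347879293), 238, np.float64(68.66281140682268), array([ 0, 51, 53, 51, 54, 29,  0,  0,  0,  0,  0,  0]))
```

To row units: -83.5 mm / 800 = -0.1044, -83 mm / 800 = -0.1038.

jog_arm(moves=[[15,0.0006,0.0013,-0.0188,0,0,0],[15,0.0006,0.0013,-0.0375,0,0,0],[15,0.0006,0.0013,-0.0563,0,0,0],[15,0.0006,0.0013,-0.075,0,0,0],[15,0.0006,0.0013,-0.09,0,0,0],[15,0.0006,0.0013,-0.0988,0,0,0],[15,0.0006,0.0013,-0.1025,0,0,0],[15,0.0006,0.0013,-0.1038,0,0,0],[15,0.0006,0.0013,-0.1044,0,0,0]])

```text
t: 15.4
ee_pos: [0.5647, 0.0999, 0.1052]
tool_rot: [[0.074, 0.997, 0.0], [0.997, -0.074, -0.001], [-0.001, 0.0, -1.0]]
wrist_force: [-2.1, -5.2, 2.3]
finger_gap: 0.0196
grip_force: 30.0
```

To row units: -1 mm / 800 = -0.0013.

jog_arm(moves=[[15,0,-0.0013,0,0,0,0],[15,0,-0.0013,-0.0013,0,0,0],[15,0,-0.0013,-0.0013,0,0,0]])

```text
t: 15.78
ee_pos: [0.5648, 0.0997, 0.1041]
tool_rot: [[0.074, 0.997, 0.001], [0.997, -0.074, 0.0], [0.0, 0.001, -1.0]]
wrist_force: [-0.2, -2.2, 1.2]
finger_gap: 0.0193
grip_force: 30.0
```

jog_arm(moves=[[34,0,0,0,0,0,0],[34,0,0,0,0,0,0],[34,0,0,0.05,0,0,0],[34,0,0,0.1125,0,0,0],[44,-0.025,-0.0563,0.1125,0,0,0],[44,-0.0575,-0.125,0.1125,0,0,0],[44,-0.09,-0.1938,0.1125,0,0,0],[44,-0.1213,-0.2625,0.1,0,0,0],[44,-0.145,-0.3163,0.075,0,0,0],[44,-0.145,-0.3163,0.0375,0,0,0],[44,-0.145,-0.3163,-0.0125,0,0,0],[44,-0.145,-0.3163,-0.0125,0,0,0]])

```text
t: 17.27
ee_pos: [0.447, -0.1529, 0.0921]
tool_rot: [[0.074, 0.997, -0.005], [0.997, -0.074, 0.002], [0.001, -0.005, -1.0]]
wrist_force: [-0.4, -0.3, -0.2]
finger_gap: 0.0444
grip_force: 0.0
```

Run:
```python
from bot import *
c,o=caps("top"); [print(*r) for r in o]
P=cloud(c)
m=(P[...,2]>.095)&(P[...,2]<.115)&(abs(P[...,0]-.562)<.07)&(abs(P[...,1]-.056)<.07)
Q=P[m];print("in drum",len(Q),(Q.min(0)+Q.max(0))/2*1e3,Q[:,2].max(), env.get_state()["ee_pos"])
```

```text
87 541.2 -336.7 96.7 17.0 19.0 7.0 518 267
98 622.8 -318.8 96.5 19.0 21.0 7.0 508 223
83 631.9 -246.0 96.6 19.0 17.0 6.0 470 217
90 538.2 -240.1 96.6 18.0 19.0 7.0 467 268
15 448.8 -147.9 96.1 17.0 3.0 4.0 417 317
121 624.2 -143.1 105.6 22.0 21.0 7.0 416 219
98 375.0 -116.4 97.1 20.0 20.0 7.0 398 357
96 450.0 -76.3 96.7 18.0 18.0 6.0 377 315
in drum 97 [563.27024934 102.11293396 103.67128436] 0.11082390567252332 [ 0.44813094 -0.15311923  0.09357155]
```

To row units: 233 mm / 800 = 0.2913, 210 mm / 800 = 0.2625.

jog_arm(moves=[[30,0,0,0,0,0,0],[15,0,0,0,0,0,0],[15,0,0,0,0,0,0],[15,0,0,0,0,0,0],[15,0,0,0.0375,0,0,0],[15,0,0,0.1,0,0,0],[15,0,0,0.1563,0,0,0],[15,0.0188,0.0625,0.1563,0,0,0],[15,0.0413,0.1313,0.1563,0,0,0],[15,0.0625,0.2,0.1563,0,0,0],[15,0.0838,0.2625,0.1563,0,0,0],[15,0.0963,0.2913,0.1563,0,0,0]])

```text
t: 18.82
ee_pos: [0.5256, 0.0829, 0.2188]
tool_rot: [[0.07, 0.998, -0.0], [0.998, -0.07, 0.001], [0.001, -0.0, -1.0]]
wrist_force: [0.3, -0.7, -1.2]
finger_gap: 0.0193
grip_force: 30.0
```

To row units: -25 mm / 800 = -0.0313.

jog_arm(moves=[[15,0,0,-0.0313,0,0,0],[15,0,0,-0.0313,0,0,0],[15,0,0,-0.0313,0,0,0]])

```text
t: 19.2
ee_pos: [0.5256, 0.079, 0.1944]
tool_rot: [[0.075, 0.997, 0.0], [0.997, -0.075, -0.0], [-0.0, 0.0, -1.0]]
wrist_force: [-0.3, 1.0, 0.7]
finger_gap: 0.0193
grip_force: 30.0
```

```bash
python3 -c "
from hand import *
c=hand(); print(rim(c))
P=cloud(c)
m=(P[...,2]>.1)&(P[...,2]<.112)&(abs(P[...,0]-.562)<.07)&(P[...,1]>.086)&(P[...,1]<.12)
Q=P[m];print('in drum',len(Q),(Q.min(0)+Q.max(0))/2*1e3)
"
```

```text
cap tool-frame 1313 x -9.7..8.8 mid -0.4 mean -0.2 y [-9.3  8.6] topz -3.1 p [525.6  79.  194.4]
(array([561.23915402,  55.34913587]), np.float64(69.25954305041907), 2446, np.float64(68.64409248057149), array([ 33,   0,  45,   0, 271, 329, 310, 287, 305, 321, 289, 256]))
in drum 792 [539.70782872  98.08716688 106.01752906]
```

To row units: -90.5 mm / 800 = -0.1131, -89.5 mm / 800 = -0.1119.

jog_arm(moves=[[15,-0.0005,0.0025,0,0,0,0],[15,-0.0005,0.0025,-0.025,0,0,0],[15,-0.0005,0.0025,-0.05,0,0,0],[15,-0.0005,0.0025,-0.075,0,0,0],[15,-0.0005,0.0025,-0.0938,0,0,0],[15,-0.0005,0.0025,-0.105,0,0,0],[15,-0.0005,0.0025,-0.11,0,0,0],[15,-0.0005,0.0025,-0.1119,0,0,0],[15,-0.0005,0.0025,-0.1131,0,0,0],[15,-0.0005,0.0025,-0.1131,0,0,0]])

```text
t: 20.5
ee_pos: [0.5256, 0.0815, 0.1049]
tool_rot: [[0.074, 0.997, 0.001], [0.997, -0.074, 0.0], [0.0, 0.001, -1.0]]
wrist_force: [-2.2, -1.0, 7.8]
finger_gap: 0.0195
grip_force: 30.0
```

To row units: -315 mm / 800 = -0.3938, -80.5 mm / 800 = -0.1006.

jog_arm(moves=[[34,0,0,0,0,0,0],[34,0,0,0,0,0,0],[34,0,0,0.0563,0,0,0],[34,-0.0063,-0.025,0.1125,0,0,0],[44,-0.025,-0.0938,0.1125,0,0,0],[44,-0.0425,-0.1663,0.1125,0,0,0],[44,-0.06,-0.2375,0.1125,0,0,0],[44,-0.0775,-0.3063,0.1063,0,0,0],[44,-0.0938,-0.3688,0.0875,0,0,0],[44,-0.1006,-0.3938,0.0563,0,0,0],[44,-0.1006,-0.3938,0.0125,0,0,0],[44,-0.1006,-0.3938,-0.0138,0,0,0]])

```text
t: 22.0
ee_pos: [0.4439, -0.2338, 0.0909]
tool_rot: [[0.075, 0.997, -0.001], [0.997, -0.075, 0.001], [0.001, -0.001, -1.0]]
wrist_force: [-0.1, 0.2, -0.4]
finger_gap: 0.0437
grip_force: 0.0
```

jog_arm(moves=[[44,0,0,0,0,0,0],[44,0,0,0,0,0,0]])

```text
t: 22.25
ee_pos: [0.4452, -0.2337, 0.0931]
tool_rot: [[0.074, 0.997, 0.001], [0.997, -0.074, -0.0], [-0.0, 0.001, -1.0]]
wrist_force: [-1.0, -0.8, 0.4]
finger_gap: 0.0441
grip_force: 0.0
```

```bash
cat > look.py <<'E'
from bot import *
c,o=caps("top"); [print(*r) for r in o]
P=cloud(c)
m=(P[...,2]>.098)&(P[...,2]<.115)&(np.hypot(P[...,0]-.562,P[...,1]-.056)<.068)
L,k=label(m)
for i in range(1,k+1):
    Q=P[L==i]
    if len(Q)>20: print("in drum",len(Q),((Q.min(0)+Q.max(0))/2*1e3).round(1),(np.ptp(Q,0)*1e3).round())
print(env.get_state()["ee_pos"])
E
python3 look.py
```

```text
88 541.3 -337.1 96.4 17.0 19.0 8.0 518 267
99 622.7 -318.8 96.6 19.0 21.0 6.0 508 223
83 631.7 -246.1 96.4 19.0 17.0 6.0 470 217
76 539.9 -239.9 96.6 15.0 18.0 8.0 467 267
19 443.3 -236.8 96.9 16.0 5.0 4.0 465 321
3 421.7 -232.5 108.9 0.0 3.0 11.0 464 333
20 443.8 -223.6 95.7 15.0 4.0 6.0 458 319
14 419.3 -220.0 103.4 8.0 5.0 11.0 455 334
125 624.1 -143.1 105.3 22.0 20.0 6.0 416 219
96 375.1 -116.7 96.6 20.0 20.0 6.0 398 357
97 450.1 -76.1 96.6 18.0 18.0 7.0 377 315
in drum 96 [563.3 102.2 106.2] [18. 18.  9.]
in drum 98 [524.8  83.3 106.6] [18. 18.  7.]
[ 0.44538266 -0.23380632  0.0933847 ]
```

To row units: 262 mm / 800 = 0.3275, 125 mm / 800 = 0.1563.

jog_arm(moves=[[30,0,0,0,0,0,0],[15,0,0,0,0,0,0],[15,0,0,0,0,0,0],[15,0,0,0,0,0,0],[15,0,0,0.0375,0,0,0],[15,0,0,0.1,0,0,0],[15,0,0,0.15,0,0,0],[15,0.0163,0.0625,0.1563,0,0,0],[15,0.0363,0.1313,0.1563,0,0,0],[15,0.055,0.2,0.1563,0,0,0],[15,0.075,0.2688,0.1563,0,0,0],[15,0.0925,0.3275,0.15,0,0,0]])

```text
t: 23.8
ee_pos: [0.519, 0.0306, 0.2125]
tool_rot: [[0.073, 0.997, 0.001], [0.997, -0.073, 0.0], [0.0, 0.001, -1.0]]
wrist_force: [0.4, -0.8, -1.6]
finger_gap: 0.0192
grip_force: 30.0
```

To row units: -20 mm / 800 = -0.025, 9 mm / 800 = 0.0113.

jog_arm(moves=[[15,0.0025,0.0113,-0.025,0,0,0],[15,0.0025,0.0113,-0.025,0,0,0],[15,0.0025,0.0113,-0.025,0,0,0]])

```text
t: 24.18
ee_pos: [0.5206, 0.0363, 0.1926]
tool_rot: [[0.075, 0.997, -0.0], [0.997, -0.075, -0.0], [-0.001, -0.0, -1.0]]
wrist_force: [-0.3, -0.0, -0.6]
finger_gap: 0.0196
grip_force: 30.0
```

```bash
python3 -c "
from hand import *
c=hand(); print(rim(c))"
```

```text
cap tool-frame 1344 x -10.5..8.1 mid -1.2 mean -0.7 y [-9.2  8.5] topz -5.2 p [520.6  36.3 192.6]
(array([561.17342787,  54.95090416]), np.float64(69.03236308441224), 3337, np.float64(68.64621828868766), array([195,   0,  84, 322, 353, 346, 363, 351, 358, 341, 322, 302]))
```

To row units: -89 mm / 800 = -0.1113, 1.7 mm / 800 = 0.0021.

jog_arm(moves=[[15,0.0019,0.0021,0,0,0,0],[15,0.0019,0.0021,-0.025,0,0,0],[15,0.0019,0.0021,-0.05,0,0,0],[15,0.0019,0.0021,-0.075,0,0,0],[15,0.0019,0.0021,-0.0938,0,0,0],[15,0.0019,0.0021,-0.105,0,0,0],[15,0.0019,0.0021,-0.1088,0,0,0],[15,0.0019,0.0021,-0.1106,0,0,0],[15,0.0019,0.0021,-0.1113,0,0,0],[15,0.0019,0.0021,-0.1113,0,0,0]])

```text
t: 25.48
ee_pos: [0.5224, 0.0391, 0.1037]
tool_rot: [[0.074, 0.997, 0.001], [0.997, -0.074, 0.0], [0.0, 0.001, -1.0]]
wrist_force: [-0.3, -0.1, -1.5]
finger_gap: 0.019
grip_force: 30.0
```

To row units: -281 mm / 800 = -0.3513, -235 mm / 800 = -0.2938.

jog_arm(moves=[[15,0,-0.001,-0.0013,0,0,0],[15,0,-0.001,-0.0025,0,0,0],[34,0,-0.001,-0.0025,0,0,0],[34,0,-0.001,-0.0025,0,0,0],[34,0,-0.001,0.05,0,0,0],[34,0.0013,-0.0188,0.1125,0,0,0],[44,0.005,-0.0875,0.1125,0,0,0],[44,0.01,-0.1563,0.1125,0,0,0],[44,0.0138,-0.225,0.1125,0,0,0],[44,0.0188,-0.2938,0.1063,0,0,0],[44,0.0213,-0.3513,0.0875,0,0,0],[44,0.0213,-0.3513,0.05,0,0,0]])

```text
t: 26.98
ee_pos: [0.539, -0.2474, 0.1435]
tool_rot: [[0.081, 0.997, 0.002], [0.997, -0.081, -0.003], [-0.003, 0.002, -1.0]]
wrist_force: [0.9, -0.2, -0.3]
finger_gap: 0.0437
grip_force: 0.0
```

jog_arm(moves=[[44,0,0,0,0,0,0],[44,0,0,0,0,0,0]])

```text
t: 27.22
ee_pos: [0.5397, -0.2412, 0.1441]
tool_rot: [[0.073, 0.997, 0.001], [0.997, -0.073, 0.0], [0.0, 0.001, -1.0]]
wrist_force: [-0.1, -0.1, 0.3]
finger_gap: 0.0436
grip_force: 0.0
```

```bash
python3 look.py
```

```text
72 631.7 -246.0 96.7 19.0 17.0 7.0 470 217
90 538.2 -239.6 97.0 18.0 18.0 8.0 467 268
125 624.3 -142.7 106.3 22.0 22.0 9.0 416 219
94 375.2 -116.5 97.1 19.0 20.0 7.0 398 357
97 450.0 -76.2 97.3 18.0 18.0 7.0 377 315
in drum 97 [563.3 102.2 106.1] [18. 18.  7.]
in drum 99 [524.8  83.2 106.8] [18. 18.  8.]
in drum 94 [521.6  39.7 106.9] [19. 20.  7.]
[ 0.53997792 -0.24124309  0.14454847]
```

To row units: 105 mm / 800 = 0.1313, 72 mm / 800 = 0.09.

jog_arm(moves=[[44,-0.0005,-0.0013,-0.0375,0,0,0],[44,-0.0005,-0.0013,-0.0638,0,0,0],[44,-0.0005,-0.0013,-0.0638,0,0,0],[30,-0.0005,-0.0013,-0.0638,0,0,0],[15,-0.0005,-0.0013,-0.0638,0,0,0],[15,-0.0005,-0.0013,-0.0638,0,0,0],[15,-0.0005,-0.0013,-0.0638,0,0,0],[15,-0.0005,-0.0013,-0.0375,0,0,0],[15,-0.0005,-0.0013,0.025,0,0,0],[15,-0.0005,-0.0013,0.0813,0,0,0],[15,0.005,0.0625,0.09,0,0,0],[15,0.01,0.1313,0.09,0,0,0]])

```text
t: 28.78
ee_pos: [0.5473, -0.1367, 0.2164]
tool_rot: [[0.076, 0.997, 0.002], [0.997, -0.076, -0.001], [-0.0, 0.002, -1.0]]
wrist_force: [1.9, 0.4, -1.6]
finger_gap: 0.0189
grip_force: 30.0
```

To row units: 148 mm / 800 = 0.185, 110 mm / 800 = 0.1375.

jog_arm(moves=[[15,0.005,0.0688,0,0,0,0],[15,0.01,0.1375,0,0,0,0],[15,0.0138,0.185,-0.025,0,0,0],[15,0.0138,0.185,-0.025,0,0,0],[15,0.0138,0.185,-0.025,0,0,0]])

```text
t: 29.4
ee_pos: [0.558, 0.0102, 0.1952]
tool_rot: [[0.074, 0.997, -0.001], [0.997, -0.074, -0.001], [-0.001, -0.001, -1.0]]
wrist_force: [-0.1, -0.7, -1.3]
finger_gap: 0.0196
grip_force: 30.0
```

```bash
python3 -c "
from hand import *
c=hand(); print(rim(c))"
```

```text
cap tool-frame 1343 x -9.3..9.3 mid -0.0 mean 0.3 y [-9.2  8.8] topz -4.5 p [558.   10.2 195.2]
(array([561.34020736,  54.76747379]), np.float64(68.95863475350059), 3721, np.float64(68.6462748972973), array([332, 316,  22, 122, 317, 334, 371, 372, 399, 398, 379, 359]))
```

To row units: -92 mm / 800 = -0.115, 1.2 mm / 800 = 0.0015.

jog_arm(moves=[[15,0.0004,0.0015,0,0,0,0],[15,0.0004,0.0015,-0.025,0,0,0],[15,0.0004,0.0015,-0.05,0,0,0],[15,0.0004,0.0015,-0.075,0,0,0],[15,0.0004,0.0015,-0.0938,0,0,0],[15,0.0004,0.0015,-0.105,0,0,0],[15,0.0004,0.0015,-0.11,0,0,0],[15,0.0004,0.0015,-0.1131,0,0,0],[15,0.0004,0.0015,-0.115,0,0,0],[15,0.0004,0.0015,-0.115,0,0,0]])

```text
t: 30.7
ee_pos: [0.5586, 0.0123, 0.1036]
tool_rot: [[0.074, 0.997, 0.0], [0.997, -0.074, 0.0], [0.0, 0.0, -1.0]]
wrist_force: [-0.2, -0.3, -1.9]
finger_gap: 0.0194
grip_force: 30.0
```

To row units: -352 mm / 800 = -0.44, -320 mm / 800 = -0.4.

jog_arm(moves=[[15,0,-0.0006,-0.0013,0,0,0],[15,0,-0.0006,-0.0021,0,0,0],[34,0,-0.0006,-0.0021,0,0,0],[34,0,-0.0006,-0.0021,0,0,0],[34,0,-0.0006,0.05,0,0,0],[34,-0.0013,-0.0375,0.1125,0,0,0],[44,-0.005,-0.1125,0.1125,0,0,0],[44,-0.0088,-0.1875,0.1125,0,0,0],[44,-0.0125,-0.2625,0.1125,0,0,0],[44,-0.0163,-0.3313,0.1063,0,0,0],[44,-0.02,-0.4,0.0875,0,0,0],[44,-0.0219,-0.44,0.05,0,0,0]])

```text
t: 32.2
ee_pos: [0.5406, -0.3439, 0.1439]
tool_rot: [[0.077, 0.997, 0.002], [0.997, -0.077, -0.003], [-0.002, 0.002, -1.0]]
wrist_force: [0.5, 0.1, 0.2]
finger_gap: 0.044
grip_force: 0.0
```

jog_arm(moves=[[44,0,0,0,0,0,0],[44,0,0,0,0,0,0]])

```text
t: 32.45
ee_pos: [0.5414, -0.3387, 0.1435]
tool_rot: [[0.073, 0.997, 0.0], [0.997, -0.073, 0.001], [0.001, 0.0, -1.0]]
wrist_force: [0.7, 0.5, 0.9]
finger_gap: 0.044
grip_force: 0.0
```

```bash
python3 look.py; python3 -c "
from bot import *
[print(*r) for r in caps('wrist')[1]]
[print(*r) for r in caps('scene')[1]]"
```

```text
87 541.3 -336.9 96.1 17.0 18.0 7.0 518 267
101 622.8 -318.4 97.2 19.0 20.0 9.0 508 223
83 631.7 -245.6 97.0 19.0 19.0 8.0 470 217
126 624.2 -143.0 105.7 22.0 21.0 7.0 416 219
99 374.8 -115.9 96.9 20.0 19.0 6.0 398 357
96 450.2 -76.1 96.4 18.0 19.0 6.0 377 315
in drum 95 [563.3 102.3 106.3] [18. 18.  8.]
in drum 96 [558.5  15.  107.1] [18. 18.  7.]
in drum 99 [524.8  83.3 106.8] [18. 18.  8.]
in drum 94 [521.6  39.7 106.4] [20. 20.  7.]
[ 0.54193343 -0.33828124  0.14405715]
828 540.9 -340.3 96.2 19.0 19.0 6.0 322 269
896 622.4 -321.8 96.2 20.0 20.0 6.0 456 230
1170 631.7 -249.5 96.4 20.0 19.0 6.0 477 101
55 541.6 -340.5 97.4 20.0 24.0 8.0 213 118
58 623.4 -322.2 97.2 19.0 22.0 8.0 189 141
58 633.9 -248.9 95.9 19.0 23.0 8.0 206 162
89 626.4 -145.4 105.4 23.0 23.0 10.0 240 185
51 378.1 -119.0 96.7 20.0 22.0 9.0 333 132
56 452.8 -78.2 96.2 18.0 20.0 8.0 322 159
```

To row units: 105 mm / 800 = 0.1313, -50.5 mm / 800 = -0.0631.

jog_arm(moves=[[44,-0.0006,-0.0019,-0.0375,0,0,0],[44,-0.0006,-0.0019,-0.0631,0,0,0],[44,-0.0006,-0.0019,-0.0631,0,0,0],[30,-0.0006,-0.0019,-0.0631,0,0,0],[15,-0.0006,-0.0019,-0.0631,0,0,0],[15,-0.0006,-0.0019,-0.0631,0,0,0],[15,-0.0006,-0.0019,-0.0631,0,0,0],[15,-0.0006,-0.0019,-0.0375,0,0,0],[15,-0.0006,-0.0019,0.025,0,0,0],[15,-0.0006,-0.0019,0.0813,0,0,0],[15,0.0063,0.0625,0.09,0,0,0],[15,0.0175,0.1313,0.09,0,0,0]])

```text
t: 34.1
ee_pos: [0.5549, -0.2345, 0.2164]
tool_rot: [[0.076, 0.997, 0.001], [0.997, -0.076, -0.001], [-0.001, 0.002, -1.0]]
wrist_force: [0.9, 0.3, -1.8]
finger_gap: 0.0196
grip_force: 30.0
```

To row units: 264 mm / 800 = 0.33, 220 mm / 800 = 0.275.

jog_arm(moves=[[15,0.0113,0.0688,0,0,0,0],[15,0.0225,0.1375,0,0,0,0],[15,0.0338,0.2063,0,0,0,0],[15,0.045,0.275,0,0,0,0],[15,0.0538,0.33,-0.0125,0,0,0],[15,0.0538,0.33,-0.025,0,0,0],[15,0.0538,0.33,-0.025,0,0,0],[15,0.0538,0.33,-0.025,0,0,0]])

```text
t: 35.1
ee_pos: [0.5979, 0.0274, 0.1955]
tool_rot: [[0.076, 0.997, -0.0], [0.997, -0.076, -0.001], [-0.001, -0.0, -1.0]]
wrist_force: [-0.5, 0.5, -0.9]
finger_gap: 0.0197
grip_force: 30.0
```

```bash
python3 -c "
from hand import *
c=hand(); print(rim(c))"
```

```text
cap tool-frame 1336 x -8.4..10.2 mid 0.9 mean 1.3 y [-9.2  8.5] topz -4.0 p [597.9  27.4 195.5]
(array([561.84945916,  54.75118403]), np.float64(69.26095152603091), 3144, np.float64(68.62164361317471), array([248, 282, 214,   0,  11, 294, 305, 321, 351, 370, 382, 366]))
```

To row units: -92 mm / 800 = -0.115, 2.2 mm / 800 = 0.0028.

jog_arm(moves=[[15,0,0.0028,0,0,0,0],[15,0,0.0028,-0.025,0,0,0],[15,0,0.0028,-0.05,0,0,0],[15,0,0.0028,-0.075,0,0,0],[15,0,0.0028,-0.0938,0,0,0],[15,0,0.0028,-0.105,0,0,0],[15,0,0.0028,-0.11,0,0,0],[15,0,0.0028,-0.1131,0,0,0],[15,0,0.0028,-0.115,0,0,0],[15,0,0.0028,-0.115,0,0,0]])

```text
t: 36.4
ee_pos: [0.5983, 0.0315, 0.1039]
tool_rot: [[0.074, 0.997, 0.001], [0.997, -0.074, 0.0], [0.0, 0.001, -1.0]]
wrist_force: [-0.2, -1.1, 0.9]
finger_gap: 0.0196
grip_force: 30.0
```

To row units: -353 mm / 800 = -0.4413, -320 mm / 800 = -0.4.

jog_arm(moves=[[15,0,-0.0009,-0.0009,0,0,0],[15,0,-0.0009,-0.0009,0,0,0],[34,0,-0.0009,-0.0009,0,0,0],[34,0,-0.0009,-0.0009,0,0,0],[34,0,-0.0009,0.05,0,0,0],[34,0.0025,-0.0375,0.1125,0,0,0],[44,0.0075,-0.1125,0.1125,0,0,0],[44,0.0125,-0.1875,0.1125,0,0,0],[44,0.0175,-0.2625,0.1125,0,0,0],[44,0.0238,-0.3313,0.1063,0,0,0],[44,0.0288,-0.4,0.0875,0,0,0],[44,0.03,-0.4413,0.05,0,0,0]])

```text
t: 37.9
ee_pos: [0.6219, -0.3259, 0.1438]
tool_rot: [[0.077, 0.997, 0.002], [0.997, -0.077, -0.003], [-0.002, 0.002, -1.0]]
wrist_force: [0.9, 0.1, -0.7]
finger_gap: 0.0438
grip_force: 0.0
```

jog_arm(moves=[[44,0,0,0,0,0,0],[44,0,0,0,0,0,0]])

```text
t: 38.15
ee_pos: [0.6223, -0.3204, 0.1435]
tool_rot: [[0.073, 0.997, 0.0], [0.997, -0.073, 0.001], [0.001, 0.0, -1.0]]
wrist_force: [-0.6, 1.3, -0.1]
finger_gap: 0.0441
grip_force: 0.0
```

```bash
python3 look.py; python3 -c "
from bot import *
[print(*r) for r in caps('wrist')[1]]"
```

```text
101 622.7 -318.0 96.9 19.0 21.0 7.0 508 223
83 631.7 -245.8 96.2 19.0 18.0 6.0 470 217
124 624.1 -142.8 105.6 22.0 22.0 7.0 416 219
97 375.2 -116.4 97.3 20.0 20.0 8.0 398 357
95 450.1 -76.2 97.1 18.0 19.0 7.0 377 315
in drum 98 [597.3  35.5 105.5] [18. 18. 11.]
in drum 97 [563.4 102.1 107.1] [18. 18.  9.]
in drum 96 [558.6  15.  106.3] [18. 18.  7.]
in drum 99 [524.8  83.3 106.1] [18. 18.  9.]
in drum 94 [521.6  39.7 105.8] [19. 20.  9.]
[ 0.62290059 -0.31978755  0.14417138]
827 622.8 -321.7 95.9 19.0 20.0 6.0 323 269
1030 632.2 -249.7 97.0 20.0 19.0 4.0 331 146
```

To row units: 105 mm / 800 = 0.1313, -50.5 mm / 800 = -0.0631.

jog_arm(moves=[[44,0,-0.0013,-0.0375,0,0,0],[44,0,-0.0013,-0.0631,0,0,0],[44,0,-0.0013,-0.0631,0,0,0],[30,0,-0.0013,-0.0631,0,0,0],[15,0,-0.0013,-0.0631,0,0,0],[15,0,-0.0013,-0.0631,0,0,0],[15,0,-0.0013,-0.0631,0,0,0],[15,0,-0.0013,-0.0375,0,0,0],[15,0,-0.0013,0.025,0,0,0],[15,0,-0.0013,0.0813,0,0,0],[15,-0.0025,0.0625,0.0938,0,0,0],[15,-0.0063,0.1313,0.0938,0,0,0]])

```text
t: 39.75
ee_pos: [0.6173, -0.2164, 0.2212]
tool_rot: [[0.076, 0.997, 0.003], [0.997, -0.076, -0.001], [-0.001, 0.003, -1.0]]
wrist_force: [0.6, 0.5, -1.6]
finger_gap: 0.0194
grip_force: 30.0
```

To row units: 291 mm / 800 = 0.3638, 270 mm / 800 = 0.3375.

jog_arm(moves=[[15,-0.0038,0.0688,0,0,0,0],[15,-0.0075,0.1375,0,0,0,0],[15,-0.0113,0.2063,0,0,0,0],[15,-0.015,0.275,0,0,0,0],[15,-0.02,0.3375,0,0,0,0],[15,-0.02,0.3638,-0.025,0,0,0],[15,-0.02,0.3638,-0.025,0,0,0],[15,-0.02,0.3638,-0.025,0,0,0]])

```text
t: 40.75
ee_pos: [0.6014, 0.0727, 0.1994]
tool_rot: [[0.075, 0.997, 0.001], [0.997, -0.075, -0.001], [-0.001, 0.001, -1.0]]
wrist_force: [0.9, -0.2, -0.6]
finger_gap: 0.0192
grip_force: 30.0
```

```bash
python3 -c "
from hand import *
c=hand(); print(rim(c))"
```

```text
cap tool-frame 1342 x -8.4..10.3 mid 1.0 mean 1.4 y [-9.2  8.5] topz -4.2 p [601.4  72.7 199.4]
(array([562.07981236,  55.30301661]), np.float64(69.31965310790764), 2191, np.float64(68.56659339536824), array([266,  77,   0,  26,   0, 100, 255, 297, 311, 271, 275, 313]))
```

To row units: -95.7 mm / 800 = -0.1196, 3.1 mm / 800 = 0.0039.

jog_arm(moves=[[15,0,0.0039,0,0,0,0],[15,0,0.0039,-0.025,0,0,0],[15,0,0.0039,-0.05,0,0,0],[15,0,0.0039,-0.075,0,0,0],[15,0,0.0039,-0.0938,0,0,0],[15,0,0.0039,-0.1075,0,0,0],[15,0,0.0039,-0.1138,0,0,0],[15,0,0.0039,-0.1175,0,0,0],[15,0,0.0039,-0.1196,0,0,0],[15,0,0.0039,-0.1196,0,0,0]])

```text
t: 42.05
ee_pos: [0.601, 0.0776, 0.1031]
tool_rot: [[0.074, 0.997, 0.0], [0.997, -0.074, -0.0], [-0.0, 0.0, -1.0]]
wrist_force: [-1.8, -0.9, 1.5]
finger_gap: 0.0193
grip_force: 30.0
```

To row units: -326 mm / 800 = -0.4075, -310 mm / 800 = -0.3875.

jog_arm(moves=[[15,0,-0.001,-0.0006,0,0,0],[15,0,-0.001,-0.0006,0,0,0],[34,0,-0.001,-0.0006,0,0,0],[34,0,-0.001,-0.0006,0,0,0],[34,0,-0.001,0.05,0,0,0],[34,0.0025,-0.0375,0.1125,0,0,0],[44,0.01,-0.1125,0.1125,0,0,0],[44,0.0175,-0.1875,0.1125,0,0,0],[44,0.025,-0.2625,0.1125,0,0,0],[44,0.0325,-0.3313,0.1063,0,0,0],[44,0.0388,-0.3875,0.0875,0,0,0],[44,0.0388,-0.4075,0.05,0,0,0]])

```text
t: 43.55
ee_pos: [0.6323, -0.2533, 0.1431]
tool_rot: [[0.079, 0.997, 0.003], [0.997, -0.079, -0.003], [-0.003, 0.003, -1.0]]
wrist_force: [0.5, 0.5, -0.4]
finger_gap: 0.044
grip_force: 0.0
```

jog_arm(moves=[[44,0,0,0,0,0,0],[44,0,0,0,0,0,0]])

```text
t: 43.8
ee_pos: [0.6326, -0.247, 0.1435]
tool_rot: [[0.073, 0.997, 0.001], [0.997, -0.073, 0.001], [0.001, 0.001, -1.0]]
wrist_force: [0.2, 0.1, 0.3]
finger_gap: 0.0443
grip_force: 0.0
```

```bash
python3 look.py; python3 -c "
from bot import *
c,o=caps('wrist'); [print(*r) for r in o]
cv2.imwrite('pics/t5.png',env.read_camera('top')['img'][130:400,80:560])"
```

```text
85 631.9 -245.7 96.3 19.0 17.0 6.0 470 217
126 624.1 -142.7 105.7 22.0 21.0 7.0 416 219
99 375.0 -116.9 96.7 20.0 20.0 7.0 398 357
96 450.0 -76.2 96.5 18.0 18.0 6.0 377 315
in drum 96 [599.5  80.3 104.8] [18. 18. 11.]
in drum 99 [597.3  35.5 103.8] [18. 18. 12.]
in drum 97 [563.3 102.2 104.8] [18. 18. 11.]
in drum 97 [558.5  15.  104.6] [18. 18. 10.]
in drum 99 [524.8  83.2 107.6] [18. 18.  8.]
in drum 94 [521.6  39.7 105.8] [20. 20.  9.]
[ 0.63300996 -0.24680659  0.14403548]
823 632.2 -249.1 95.9 19.0 20.0 6.0 322 270
1741 624.6 -146.1 105.2 23.0 22.0 6.0 292 86
```

View pics/t5.png

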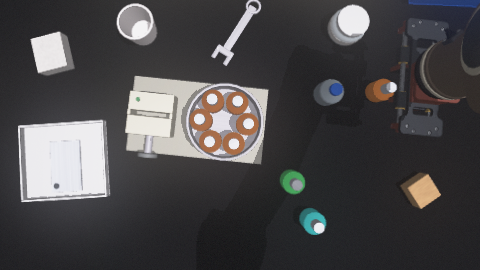

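To row units: 90 mm / 800 = 0.1125, -50.5 mm / 800 = -0.0631.

jog_arm(moves=[[44,-0.0009,-0.0023,-0.0375,0,0,0],[44,-0.0009,-0.0023,-0.0631,0,0,0],[44,-0.0009,-0.0023,-0.0631,0,0,0],[30,-0.0009,-0.0023,-0.0631,0,0,0],[15,-0.0009,-0.0023,-0.0631,0,0,0],[15,-0.0009,-0.0023,-0.0631,0,0,0],[15,-0.0009,-0.0023,-0.0631,0,0,0],[15,-0.0009,-0.0023,-0.0375,0,0,0],[15,-0.0009,-0.0023,0.025,0,0,0],[15,-0.0009,-0.0023,0.0875,0,0,0],[15,-0.0125,0.05,0.1063,0,0,0],[15,-0.0275,0.1125,0.1063,0,0,0]])

```text
t: 45.45
ee_pos: [0.6105, -0.1586, 0.2308]
tool_rot: [[0.076, 0.997, 0.004], [0.997, -0.076, -0.001], [-0.001, 0.004, -1.0]]
wrist_force: [0.4, 0.4, -1.8]
finger_gap: 0.0196
grip_force: 30.0
```

To row units: 212 mm / 800 = 0.265, 205 mm / 800 = 0.2563.

jog_arm(moves=[[15,-0.015,0.0688,0,0,0,0],[15,-0.03,0.1375,0,0,0,0],[15,-0.045,0.2063,0,0,0,0],[15,-0.0588,0.2563,0,0,0,0],[15,-0.0613,0.265,0,0,0,0],[15,-0.0613,0.265,0,0,0,0],[15,-0.0613,0.265,0,0,0,0]])

```text
t: 46.32
ee_pos: [0.5614, 0.0516, 0.2279]
tool_rot: [[0.076, 0.997, 0.0], [0.997, -0.076, -0.001], [-0.001, 0.0, -1.0]]
wrist_force: [0.7, -0.8, -1.8]
finger_gap: 0.0195
grip_force: 30.0
```

```bash
cat > ring.py <<'E'
from hand import *
c=hand(); print(rim(c)); P=cloud(c)
m=(P[...,2]>.1)&(P[...,2]<.112)&(np.hypot(P[...,0]-.562,P[...,1]-.056)<.068)
L,k=label(m)
for i in range(1,k+1):
    Q=P[L==i]
    if len(Q)>50: print("in drum",len(Q),((np.percentile(Q,1,0)+np.percentile(Q,99,0))/2*1e3).round(1),(np.ptp(Q,0)*1e3).round(1))
E
python3 ring.py
```

```text
cap tool-frame 1355 x -8.2..10.5 mid 1.2 mean 1.5 y [-9.2  8.7] topz -4.9 p [561.4  51.6 227.9]
(array([561.54407669,  54.87922171]), np.float64(69.1038238395222), 2345, np.float64(68.66429622076808), array([240, 175,   0,  14, 243, 235, 214, 233, 251, 247, 250, 243]))
in drum 521 [564.1 100.  105. ] [19.4 19.5  9. ]
in drum 511 [600.3  78.6 104.7] [19.8 19.5  8.8]
in drum 508 [524.9  80.9 104.6] [19.5 19.2  9. ]
in drum 471 [597.9  32.8 104.4] [19.2 19.5  8.8]
in drum 463 [522.   37.6 104.4] [19.4 19.4  8.9]
```

To row units: -55 mm / 800 = -0.0688, -40 mm / 800 = -0.05.

jog_arm(moves=[[15,0,0.0039,0,0,0,0],[15,0,0.0039,-0.025,0,0,0],[15,0,0.0039,-0.05,0,0,0],[15,0,0.0039,-0.0688,0,0,0],[15,0,0.0039,-0.0688,0,0,0],[15,0,0.0039,-0.0688,0,0,0]])

```text
t: 47.12
ee_pos: [0.5614, 0.0567, 0.1733]
tool_rot: [[0.074, 0.997, 0.001], [0.997, -0.074, 0.0], [0.0, 0.001, -1.0]]
wrist_force: [0.8, 0.0, -1.8]
finger_gap: 0.0197
grip_force: 30.0
```

```bash
python3 ring.py
```

```text
cap tool-frame 1350 x -8.1..10.5 mid 1.2 mean 1.5 y [-9.2  8.6] topz -4.9 p [561.4  56.7 173.3]
(array([561.25686404,  55.00476712]), np.float64(69.11380298961666), 3131, np.float64(68.64984736289742), array([347,  86,  16,  22, 209, 360, 368, 344, 336, 321, 364, 358]))
in drum 804 [564.   99.9 105.5] [19.2 19.3  8.2]
in drum 795 [600.1  78.6 104.7] [20.3 19.5  8.8]
in drum 788 [524.9  80.9 104.5] [19.9 19.6  8.9]
in drum 248 [562.3  72.9 106. ] [36.6 12.2 11.9]
in drum 697 [597.7  32.8 104.4] [18.9 19.8  8.7]
in drum 702 [522.2  37.6 104.4] [19.7 20.4  8.3]
```

Shift y −1.2 and lower slowly.

jog_arm(moves=[[15,0,-0.0015,0,0,0,0],[15,0,-0.0015,-0.0125,0,0,0],[15,0,-0.0015,-0.025,0,0,0],[15,0,-0.0015,-0.0375,0,0,0],[15,0,-0.0015,-0.0525,0,0,0],[15,0,-0.0015,-0.0675,0,0,0],[15,0,-0.0015,-0.0775,0,0,0],[15,0,-0.0015,-0.0838,0,0,0],[15,0,-0.0015,-0.0875,0,0,0],[15,0,-0.0015,-0.0875,0,0,0]])

```text
t: 48.42
ee_pos: [0.5612, 0.0555, 0.103]
tool_rot: [[0.074, 0.997, 0.001], [0.997, -0.074, 0.0], [0.0, 0.001, -1.0]]
wrist_force: [-0.4, -0.4, -2.0]
finger_gap: 0.0198
grip_force: 30.0
```

To row units: 145 mm / 800 = 0.1813, 130 mm / 800 = 0.1625.

jog_arm(moves=[[15,0,0,-0.0013,0,0,0],[15,0,0,-0.0013,0,0,0],[34,0,0,-0.0013,0,0,0],[34,0,0,-0.0013,0,0,0],[34,0,0,0.05,0,0,0],[34,0,0,0.125,0,0,0],[10,-0.0375,0.05,0.15,0,0,0],[0,-0.0813,0.1063,0.15,0,0,0],[0,-0.1188,0.1625,0.15,0,0,0],[0,-0.1263,0.1813,0.15,0,0,0],[0,-0.1263,0.1813,0.15,0,0,0]])

```text
t: 49.8
ee_pos: [0.46, 0.201, 0.2228]
tool_rot: [[0.072, 0.997, 0.0], [0.997, -0.072, 0.0], [0.0, 0.0, -1.0]]
wrist_force: [-0.1, -0.6, 0.5]
finger_gap: 0.0002
grip_force: 0.0
```

```bash
python3 look.py
python3 - <<'E'
from drum import *
for n in ["top","scene"]:
    c=env.read_camera(n); P=cloud(c)
    m=(P[...,2]>.02)&(P[...,2]<.066)&(P[...,0]>.46)&(P[...,0]<.515)&(P[...,1]>.165)&(P[...,1]<.24)
    Q=P[m]; print(n,len(Q),np.percentile(Q,[2,50,98],axis=0)*1e3)
    m=(P[...,2]>.09)&(np.hypot(P[...,0]-.562,P[...,1]-.056)<.068); L,k=label(m); print("caps",[((P[L==i].max(0)*1e3)[2].round(),(L==i).sum()) for i in range(1,k+1) if (L==i).sum()>15])
    cv2.imwrite(f"pics/{n}6.png",c["img"][130:400,80:560])
E
```

```text
126 624.4 -142.9 105.5 22.0 22.0 7.0 416 219
97 374.9 -116.6 96.7 20.0 20.0 6.0 398 357
97 450.1 -76.3 96.6 18.0 18.0 7.0 377 315
in drum 96 [599.5  80.2 104.3] [18. 18. 12.]
in drum 99 [597.4  35.5 104.8] [18. 18. 13.]
in drum 97 [563.3 102.2 105.9] [18. 18.  8.]
in drum 95 [560.9  59.4 107.1] [18. 18.  8.]
in drum 96 [558.5  15.  106.6] [18. 18.  7.]
in drum 98 [524.8  83.3 106.4] [18. 18.  7.]
in drum 91 [521.6  39.7 105.1] [19. 20. 11.]
[0.46064614 0.19974263 0.22260103]
top 151 [[489.05251036 185.86225396  33.96631772]
 [497.84968626 200.65591187  50.27446157]
 [514.85940081 213.89185676  62.76700806]]
caps [(np.float64(110.0), np.int64(98)), (np.float64(111.0), np.int64(100)), (np.float64(111.0), np.int64(98)), (np.float64(110.0), np.int64(95)), (np.float64(110.0), np.int64(99)), (np.float64(111.0), np.int64(99)), (np.float64(110.0), np.int64(94))]
scene 194 [[491.85262689 183.03807665  31.35256894]
 [499.14568037 202.49602311  49.2065805 ]
 [514.05943932 217.60392139  60.79830168]]
caps [(np.float64(110.0), np.int64(102)), (np.float64(110.0), np.int64(107)), (np.float64(111.0), np.int64(106)), (np.float64(112.0), np.int64(106)), (np.float64(109.0), np.int64(111)), (np.float64(111.0), np.int64(110)), (np.float64(110.0), np.int64(107))]
```

View pics/scene6.png

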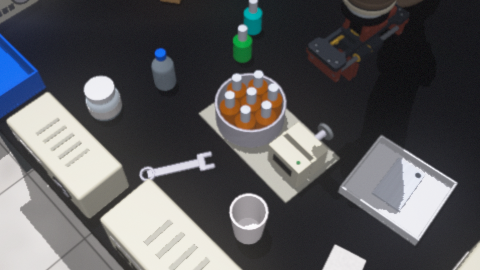

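To row units: -172 mm / 800 = -0.215, -120 mm / 800 = -0.15.

jog_arm(moves=[[0,-0.0063,0.0013,-0.075,0,0,0],[0,-0.0063,0.0013,-0.15,0,0,0],[0,-0.0063,0.0013,-0.215,0,0,0],[0,-0.0063,0.0013,-0.215,0,0,0],[0,0.0063,0.0006,-0.215,0,0,0],[0,0.0175,0,-0.215,0,0,0],[0,0.025,0,-0.215,0,0,0],[0,0.0313,-0.0006,-0.215,0,0,0],[0,0.0313,-0.0006,-0.215,0,0,0]])

```text
t: 51.08
ee_pos: [0.4851, 0.2002, 0.0511]
tool_rot: [[0.074, 0.997, 0.0], [0.997, -0.074, 0.0], [0.0, 0.0, -1.0]]
wrist_force: [-3.4, 0.4, 3.6]
finger_gap: 0.0002
grip_force: 1.7
```

To row units: 18.5 mm / 800 = 0.0231, 16 mm / 800 = 0.02.

jog_arm(moves=[[0,0.0075,-0.0005,0,0,0,0],[0,0.015,-0.0011,0,0,0,0],[0,0.02,-0.0015,0,0,0,0],[0,0.0231,-0.0018,0,0,0,0],[0,0.0231,-0.0018,0,0,0,0]])

```text
t: 51.7
ee_pos: [0.5032, 0.1987, 0.0507]
tool_rot: [[0.074, 0.997, -0.001], [0.997, -0.074, -0.0], [-0.0, -0.001, -1.0]]
wrist_force: [-5.3, 0.9, 7.3]
finger_gap: 0.0005
grip_force: 3.4
```

To row units: 3.5 mm / 800 = 0.0044, 2 mm / 800 = 0.0025.

jog_arm(moves=[[0,0.0025,-0.0001,0,0,0,0],[0,0.0044,-0.0004,0,0,0,0],[0,0.0044,-0.0004,0,0,0,0]])

```text
t: 52.08
ee_pos: [0.5053, 0.1986, 0.0506]
tool_rot: [[0.073, 0.997, -0.003], [0.997, -0.073, -0.001], [-0.001, -0.003, -1.0]]
wrist_force: [-10.0, 1.0, 10.4]
finger_gap: 0.0002
grip_force: 5.6
```

To row units: 2 mm / 800 = 0.0025, -0.1 mm / 800 = -0.0001.

jog_arm(moves=[[0,0.0025,-0.0001,0,0,0,0],[0,0.0025,-0.0001,0,0,0,0],[0,0.0025,-0.0001,0,0,0,0]])

```text
t: 52.45
ee_pos: [0.5055, 0.1986, 0.0505]
tool_rot: [[0.072, 0.997, -0.006], [0.997, -0.072, -0.002], [-0.002, -0.006, -1.0]]
wrist_force: [-17.0, 0.2, 14.8]
finger_gap: 0.0006
grip_force: 9.1
```

Run:
```python
from drum import *
c=env.read_camera("scene"); P=cloud(c)
m=(P[...,2]>.02)&(P[...,2]<.066)&(P[...,0]>.46)&(P[...,0]<.533)&(P[...,1]>.165)&(P[...,1]<.24)
print(np.percentile(P[m],[2,50,98],axis=0)*1e3,env.get_state()["wrist_force"],env.get_state()["ee_pos"])
cv2.imwrite("pics/s7.png",cv2.resize(c["img"][200:330,300:480],None,fx=3,fy=3))
```

```text
[[497.81250875 193.30801763  29.30538785]
 [517.95983505 207.91666214  52.64806074]
 [525.22489736 215.75759294  64.00255076]] [-15.66762879   0.2666205   15.18196969] [0.50546625 0.19858188 0.05053508]
```

View pics/s7.png

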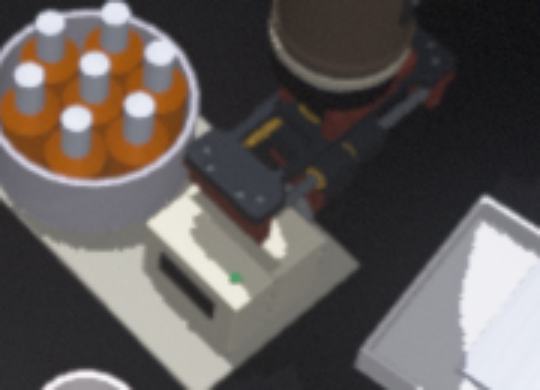

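To row units: -200 mm / 800 = -0.25, 160 mm / 800 = 0.2.

jog_arm(moves=[[0,-0.0125,0.001,0,0,0,0],[0,-0.0313,0.0025,0,0,0,0],[0,-0.0563,0.0038,0,0,0,0],[0,-0.075,0.005,0.025,0,0,0],[0,-0.0875,0.005,0.0875,0,0,0],[0,-0.1,-0.025,0.1625,0,0,0],[0,-0.1063,-0.1,0.2,0,0,0],[0,-0.1063,-0.175,0.2,0,0,0],[0,-0.1063,-0.25,0.2,0,0,0],[0,-0.1063,-0.25,0.2,0,0,0],[0,-0.1063,-0.25,0.2,0,0,0]])

```text
t: 53.88
ee_pos: [0.4243, -0.0017, 0.2108]
tool_rot: [[0.075, 0.997, 0.001], [0.997, -0.075, 0.0], [0.0, 0.001, -1.0]]
wrist_force: [-0.2, 0.3, 0.0]
finger_gap: 0.0005
grip_force: 0.0
```

```bash
python3 look.py
python3 - <<'E'
from drum import *
for n in ["top","scene"]:
    c=env.read_camera(n); P=cloud(c)
    m=(P[...,2]>.02)&(P[...,2]<.066)&(P[...,0]>.46)&(P[...,0]<.515)&(P[...,1]>.165)&(P[...,1]<.24)
    print(n,np.percentile(P[m],[2,50,98],axis=0)*1e3)
    cv2.imwrite(f"pics/{n}8.png",c["img"])
m=(abs(P[...,0]-.477)<.06)&(abs(P[...,1]-.372)<.07); print(np.percentile(P[m][:,2],[2,10,50,80,95,99])*1e3)
E
```

```text
126 624.3 -143.3 105.4 22.0 21.0 7.0 416 219
98 450.1 -76.2 96.6 18.0 18.0 6.0 377 315
in drum 96 [599.5  80.2 104.8] [18. 18. 13.]
in drum 97 [597.3  35.6 104.6] [18. 18. 11.]
in drum 97 [563.4 102.3 106.1] [18. 18.  8.]
in drum 96 [560.9  59.5 106.4] [18. 18.  5.]
in drum 96 [558.6  15.  105.8] [18. 18.  9.]
in drum 99 [524.8  83.2 104.6] [18. 18. 11.]
in drum 93 [521.6  39.7 106.5] [20. 20.  7.]
[ 0.42424706 -0.0008869   0.21072283]
top [[489.16261278 185.80533137  36.66799663]
 [497.49656629 201.49239292  51.55468269]
 [514.34625149 220.12944693  63.04655443]]
scene [[492.31051333 183.47997036  30.65507305]
 [499.16616791 201.96822935  49.06499738]
 [513.80904765 217.74037061  61.27448911]]
[ 0.56502388  1.98437081  5.24032449 11.28424177 13.72642953 15.57633588]
```

View pics/scene8.png

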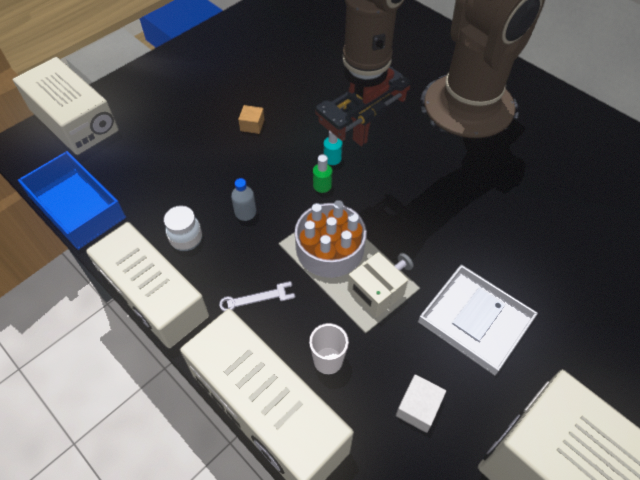

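The scene view shows seven bottles upright in the drum (330,235), the plate flat in the tray (480,312) and the plunger sprung back (403,262). The bystanders have not moved.

```bash
python3 -c "
from bench import env
print(env.finish_job())"
```

```text
the job is handed in; nothing more can be done
None
```

I laid the lock plate flat in the tray, packed all seven amber bottles upright in the drum, pushed the plunger to its stop and let it spring back, then handed the job in at about 54 s. No verdict was returned.

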